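# Pack the night medicine drawer

## Task

Pack the cream lock drawer for the night: press each loose item that is there (pill crusher, tablet cutter, pulse oximeter) the right way round into the foam pocket cut to its shape, fully home on the pocket floor. Take the rubber-tipped stirring rod by its black grip and with its tip, never touching the organizer with the gripper, gently tap the blue weekly pill organizer along its lane, in under the hood, until it meets the stop hidden there. Only once the organizer is home, press the rod fully home in its own foam pocket, and leave the vials and the medicine cup where they stand.

Things in the scene. Friction and masses are not known exactly. Their poses are not given: they have to be found in the camera images.
- drawer: Cream enamel lock drawer, fixed, 240 (x) x 300 (y) mm; origin at the centre of its underside on the worktop. Outer walls up to z = 0.064; foam tops at z = 0.062. Along its -x side, the robot's, runs a lane 49 mm wide between the outer wall and a guide rail (top at z = 0.058), open at the +y end, ending at -y under a hood.
- lane_mouth (a point): Middle of the lane's floor at its open end, at (-0.091, 0.150, 0.044) in the drawer's frame; the lane runs from here along the drawer's -y.
- hood_mouth (a point): Middle of the upper edge of the hood's opening, at (-0.091, -0.060, 0.082) in the drawer's frame. The hood covers the last 90 mm of the lane (y from -0.060 to -0.150); a fixed rubber stop is hidden somewhere inside it. 34 mm clear height inside.
- foam_crusher: Fixed dark foam block in the drawer, 106 x 94 x 18 mm; pocket for the crusher: 14 mm deep, 1.5 mm wider all round, yellow floor 4 mm above the origin (on the underside). Home: crusher origin 4 mm above this origin, same x and y axes. Soft lips hold the part several mm proud until pressed past with 8 to 14 N (held or with shut fingers). The item blocks change places between starts.
- foam_cutter: Fixed dark foam block in the drawer, 106 x 94 x 18 mm; pocket for the cutter: 14 mm deep, 1.5 mm wider all round, yellow floor 4 mm above the origin (on the underside). Home: cutter origin 4 mm above this origin, same x and y axes. Soft lips hold the part several mm proud until pressed past with 8 to 14 N (held or with shut fingers). The item blocks change places between starts.
- foam_oximeter: Fixed dark foam block in the drawer, 106 x 94 x 18 mm; pocket for the oximeter: 14 mm deep, 1.5 mm wider all round, yellow floor 4 mm above the origin (on the underside). Home: oximeter origin 4 mm above this origin, same x and y axes. Soft lips hold the part several mm proud until pressed past with 8 to 14 N (held or with shut fingers). The item blocks change places between starts.
- foam_rod: Fixed dark foam block beside the lane, 288 x 64 x 18 mm, its x axis along the drawer's -y; pocket for the rod: 14 mm deep, 1.5 mm wider all round, yellow floor 4 mm above the origin (on the underside). Home: rod origin 4 mm above this origin, same axes (rubber tip to +x). Soft lips beside the grip, as in the item blocks: press past with 8 to 14 N.
- crusher: Steel pill crusher lying down, 130 g. Origin on the underside, below the place to grip. Body x from -0.036 to 0.024, 28 mm wide (y), 30 mm high; low cross handle at x from 0.024 to 0.038, 54 mm wide (y), 16 mm high. Lies flat, z up. None if absent or held.
- cutter: Green tablet cutter with a white lid, 70 g. Origin on the underside, below the place to grip. Body x from -0.036 to 0.012, 40 mm wide (y), 30 mm high; low nose at x from 0.012 to 0.038, 20 mm wide, 16 mm high. Lies flat, z up. None if absent or held.
- oximeter: White finger pulse oximeter with a dark screen, 70 g. Origin on the underside, below the place to grip. Body x from -0.040 to 0.024, 30 mm wide (y from -0.015 to 0.015), 30 mm high; low side tab at x from -0.036 to -0.018, y from 0.015 to 0.027, 16 mm high. Lies flat, z up. None if absent or held.
- rod: Glass stirring rod lying along its x axis, 80 g, 150 mm long, with a black moulded grip. Origin on the underside below the middle of the grip. Grip 40 mm long (x), 18 mm wide (y), 36 mm high; glass rod 10 mm thick with its axis 7 mm above the underside; red rubber tip, 14 mm square, ends at x = 0.090; tail ends at x = -0.060.
- rod_tip (a point): Middle of the end face of the rod's rubber tip, at (0.090, 0, 0.007) in the rod's frame.
- organizer: Blue weekly pill organizer with seven compartments, 130 mm long (y) x 40 x 29 mm, 90 g, lying loose in the drawer's lane with its axes along the drawer's. Origin at the centre of its underside. It slides easily (under 1 N) towards the drawer's -y.
- organizer_end (a point): Middle of the organizer's +y end face, the one to tap, 12 mm above its underside, 65 mm from its origin.
- vial_1: Brown glass vial, 28 mm across, 52 mm high, standing; a bystander. Origin at the centre of its underside.
- vial_2: Second brown glass vial, the same; a bystander.
- medicine_cup: Clear plastic medicine cup, 38 mm across, 32 mm high, standing; a bystander. Origin at the centre of its underside.

How it is judged (in metres and radians):
On the way:
1. the organizer has been tapped home against the hidden stop (y of organizer in the frame of drawer below -0.072 m and horizontal distance between rod and foam_rod above 0.02 m), for 0.2 s.
At the end, for the whole second after the job is handed in: Every item present and the rod stand in their own pockets: within 5 mm sideways, on the pocket floor to within about 3 mm, level and aligned to within about 6 degrees, at rest; the organizer stands within 3 mm of the hidden stop, at rest (horizontal distance between crusher and foam_crusher below 0.005 m and z of crusher in the frame of foam_crusher below 0.0068 m and angle between the x axis of crusher and the x axis of foam_crusher, either way round below 0.12 rad and angle between each of crusher, cutter, oximeter, rod's own z axis and vertical below 0.1 rad and linear speed of each of crusher, cutter, oximeter, rod, organizer below 0.02 m/s and horizontal distance between cutter and foam_cutter below 0.005 m and z of cutter in the frame of foam_cutter below 0.0068 m and angle between the x axis of cutter and the x axis of foam_cutter, either way round below 0.12 rad and horizontal distance between oximeter and foam_oximeter below 0.005 m and z of oximeter in the frame of foam_oximeter below 0.0068 m and angle between the x axis of oximeter and the x axis of foam_oximeter, either way round below 0.12 rad and horizontal distance between rod and foam_rod below 0.005 m and z of rod in the frame of foam_rod below 0.0068 m and angle between the x axis of rod and the x axis of foam_rod, either way round below 0.12 rad and y of organizer in the frame of drawer below -0.072 m); the robot touches nothing.
It fails at once if the gripper or arm touched the organizer (only the rod may) (contact force between any of the fingers, the arm and organizer above 1 N).
It fails at once if the organizer was knocked along faster than 0.25 m/s (tap it gently) (linear speed of organizer above 0.25 m/s).
It fails at once if a vial or the medicine cup was moved more than 3 cm (distance of any of vial_1, vial_2, medicine_cup from where it was at the start of the episode above 0.03 m).
Of crusher, cutter, oximeter only 2 to 3 are there at a start; the rules pass over those that are not, and their reading is None.
At some moment in a run one of crusher, cutter, oximeter may be knocked a few centimetres aside while the robot is not near it.
It also fails if it takes over 210 s, if anything falls off the work surface, if the arm or the gripper's body presses on something with over 40 N, if the wrist force passes 120 N, or if a joint passes its speed limit or range.

## Robot

A 6-joint arm with a two-finger parallel gripper is mounted at the origin on the work surface. World frame = base frame: x ahead of the robot, y to its left, z up, the work surface at z = 0. Lengths are in mm, angles in rad, forces in N, time in s.
With the tool pointing down it reaches from about 350 to 975 mm from the base axis. Payload 7.1 kg.
Tool frame: the origin (TCP) lies at the very end of the fingers, on their centre line; the grasp point (between the pads) lies tcp_to_grasp behind it (tcp_to_grasp is the distance from the TCP to the grasp point, in mm); z points along the fingers, x is the direction in which the jaws open and shut, and the axes are right-handed (so a half turn about z gives the same grasp; the last joint's range is limited). The gripper opens to 88 mm and grips with 3 to 60 N. Pads are 20 mm wide; open, the fingers measure 115 mm over their backs; the gripper's body (75 mm by 178 mm) begins 61 mm behind the grasp point.
Start: joints at [-1.32, 0.423, 1.63, -0, 1.089, -0.019], TCP at [166.605, -602.368, 222.675] pointing down, gripper open.
Joint ranges: [-3, 3], [-0.9, 2.11], [0.09, 2.58], [-1.31, 4.45], [0.11, 2.69], [-2.54, 2.54]. Speed limits (rad/s): [2.39, 2.39, 3.01, 3.14, 3.14, 3.14].

## Interface

Orientations are given as a rotation vector (axis times angle).
In Python, from workcell import get_obs, get_image, close_job, recognise, mark_of, tcp_to_grasp gives the robot as it stands. The module is installed in compiled form; this text tells all that it offers.
- The arm moves only by the tool move_arm, never from a script. Its argument "motion" is a list of rows, each a list of 7 numbers: the shift along the world's x, y, z in mm, then the turn, a rotation vector about the world's x, y, z in rad, then the finger opening in mm, from 0 to 87.8. A call has 1 to 5 rows; each row is the pose to reach, as a shift and turn from the pose commanded when the call began; what a row does not reach only later rows make up. A row lasts 1/12 s, in which the tool goes at most 41.7 mm and 7.16 degrees, less where a joint would pass 70% of its speed; a pose out of reach is approached as far as the arm can. A call with a gripper value outside its range is refused whole. The fingers move at their own pace and stop on an object; the grip force is fixed at half the most. Time passes only in rows, so rows that repeat a pose let the fingers close. It gives the time, the measured TCP pose, the force and the opening at its end, in the units of the state.
- get_obs(): the state, without advancing time (a new reading comes with each control period).
- get_image(name): name is "side" or "top" or "wrist"; returns a dict with "color" (480x640x3 uint8, red, green, blue), "mtx" (3x3 intrinsics, pixels), "camera_from_world" (4x4, takes a point from world to camera coordinates). Camera axes: x right, y up, looking along -z (the intrinsics and any distortion apply to the point x, -y, -z); pixel columns grow to the right and rows downward; lengths in mm; the calibration is good to about 2 mm. A picture is of the moment at which its call begins. There is no depth.
- close_job(): hands the job in, once; it reports no verdict.
Trained networks look in a picture, given as the dict that the camera call returned (one of the last four; its "shot" number tells which), for a name from the list of things; names that differ only in an ending like _2 or _b are one class to them, and where a whole thing is asked for, a point or a joint stands for the part that bears it (a point fixed in the world has none). Each returns a list of dicts, best first, with "p" (0 to 1); they miss things now and then, are a little off and sometimes report something else, mostly with a low value. They report only what shows in the picture. A call takes as long as a camera call.
- recognise(picture, label): "bbox" ([centre column, centre row, width, height] in pixels, round what is visible of it).
- mark_of(picture, label): "location" ([row, column] in pixels: a listed point, or the origin of a listed thing).
The state is a dict: "t": time; "qpos": joint angles; "qvel": joint speeds; "joint_torque": joint torques, N m; "ee_pos": TCP position; "orientation": TCP orientation; "ft_force": force on the tool from outside, world axes, zero at the start; "moment": the same for the moment, N m; "width": finger opening in mm.
Only numpy, scipy, OpenCV 4.12 (cv2) and the standard library are available. Lean on these libraries where they do the work, as an engineer would, in place of code of your own. Each camera call takes 0.05 s, during which the arm holds its last target. There are 200 camera calls.

## Working session

There is one attempt and no reset: what is moved stays moved. The work goes in short steps, Python scripts to look and compute and a tool call to move; the robot and the scene stay as the last step left them, time stands still between calls to the robot, and variables do not carry over. Pictures are saved under pics/ and viewed, about 12 in all and at most 16, crops included, and the job is handed in when it is done.

Besides the shell and the picture viewer there is one more tool, called after "Emit:" in YAML: its name, and indented under it one key for each argument. move_arm: Moves the arm, as the interface text tells. Its arguments: {"type":"object","properties":{"motion":{"type":"array"}},"required":["motion"]}

```bash
mkdir -p pics; cat > h.py <<'E'
import numpy as np, cv2
from workcell import *
def ray(P,uv):
    M=P["camera_from_world"];R=M[:3,:3];t=M[:3,3]
    K=P["mtx"];d=np.array([(uv[0]-K[0,2])/K[0,0],-(uv[1]-K[1,2])/K[1,1],-1.])
    return -R.T@t,R.T@d
def at_z(P,uv,z):
    o,d=ray(P,uv);return o+d*(z-o[2])/d[2]
def proj(P,X):
    M=P["camera_from_world"];c=M[:3,:3]@np.array(X,float)+M[:3,3];K=P["mtx"]
    return np.array([K[0,0]*c[0]/-c[2]+K[0,2],K[1,1]*-c[1]/-c[2]+K[1,2]])
def save(P,n,crop=None,s=1):
    im=P["color"][...,::-1]
    if crop:im=im[crop[1]:crop[3],crop[0]:crop[2]]
    cv2.imwrite("pics/"+n+".png",cv2.resize(im,None,fx=s,fy=s,interpolation=cv2.INTER_CUBIC))
E
python3 - <<'E'
from h import *
print(tcp_to_grasp, get_obs())
for n in("top","side"):
    P=get_image(n);save(P,n+"0");print(n,P["mtx"].tolist(),P["camera_from_world"].round(3).tolist(),P.keys())
    for l,z in [("drawer",0),("lane_mouth",44),("hood_mouth",82),("foam_crusher",44),("foam_cutter",44),("foam_oximeter",44),("foam_rod",44),("crusher",0),("cutter",0),("oximeter",0),("rod",0),("rod_tip",7),("organizer",44),("organizer_end",56),("vial_1",0),("medicine_cup",0)]:
        for m in mark_of(P,l)[:2]:
            r,c=m["location"];print(l,round(m["p"],2),round(c),round(r),at_z(P,(c,r),z).round(1))
E
```

```text
18.700000000000003 {'t': 0.0, 'qpos': array([-1.31999871e+00,  4.23835897e-01,  1.63070020e+00, -7.39552150e-06,
        1.08859212e+00, -1.89924687e-02]), 'qvel': array([-1.38964094e-04, -5.72245928e-05,  8.02945751e-04, -2.93292193e-04,
        1.03474145e-03,  8.19133562e-04]), 'joint_torque': array([-2.89453877e-03, -5.44637167e+01, -2.73669916e+01,  6.43849466e-02,
        2.27975420e-02, -1.24461562e-04]), 'ee_pos': array([ 166.46834358, -601.83881721,  221.90077514]), 'orientation': array([-2.49926269e+00,  1.90192858e+00,  1.89720130e-03]), 'ft_force': array([-0.32542074,  0.21462634,  0.21918107]), 'moment': array([-0.01861984, -0.00126923,  0.00387494]), 'width': 88.06789273178427}
top [[468.08999943209506, 0.0, 327.676339914594], [0.0, 468.08999943209506, 244.44732540347673], [0.0, 0.0, 1.0]] [[-0.017, -1.0, 0.018, -19.435], [0.99, -0.014, 0.141, -568.745], [-0.141, 0.02, 0.99, -908.102], [0.0, 0.0, 0.0, 1.0]] dict_keys(['color', 'mtx', 'camera_from_world', 'shot'])
drawer 0.77 372 240 [ 582.8 -122.3    0. ]
lane_mouth 0.89 308 289 [478.9  13.6  44. ]
lane_mouth 0.66 354 2
[... 1704 characters left out ...]
 [713.7 217.4  44. ]
crusher 0.6 217 406 [577.5 336.9   0. ]
crusher 0.26 366 232 [ 507.3 -206.8    0. ]
cutter 0.77 338 349 [449.  164.8   0. ]
cutter 0.23 311 463 [415.2 371.5   0. ]
oximeter 0.8 238 333 [620.4 191.8   0. ]
rod 0.8 310 460 [417.7 367.7   0. ]
rod 0.34 377 206 [ 515.7 -334.6    0. ]
rod_tip 0.8 350 409 [392.4 277.6   7. ]
rod_tip 0.49 295 219 [ 676.3 -191.1    7. ]
organizer 0.79 368 230 [ 487.6 -148.9   44. ]
organizer_end 0.78 362 245 [479.7 -70.6  56. ]
organizer_end 0.26 330 238 [547.3 -71.   56. ]
vial_1 0.75 183 307 [747.8 168.5   0. ]
vial_1 0.72 198 280 [766.6  87.3   0. ]
medicine_cup 0.71 282 246 [662.3 -81.6   0. ]
medicine_cup 0.45 404 194 [ 466.6 -428.1    0. ]
```

View pics/top0.png

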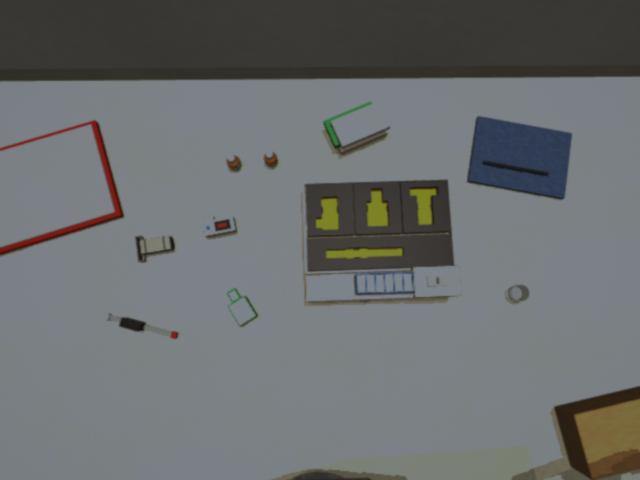

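View pics/side0.png

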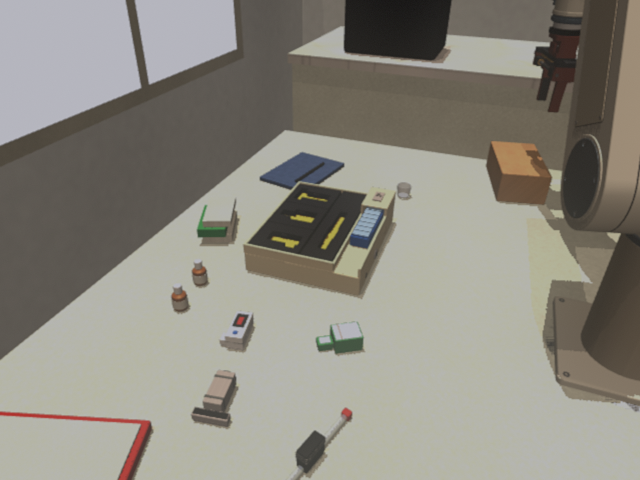

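Emit:
move_arm:
  motion:
    - [20,24,10,0,0,-0.015,87]
    - [40,48,20,0,0,-0.03,87]
    - [60,72,30,0,0,-0.04,87]
    - [80,96,40,0,0,-0.06,87]
    - [100,120,50,0,0,-0.07,87]

```text
t: 2.12
ee_pos: [267.2, -481.2, 273.1]
orientation: [-2.43, 1.991, -0.0]
ft_force: [1.2, -0.5, -0.2]
width: 86.9
```

Emit:
move_arm:
  motion:
    - [20,24,10,0,0,-0.015,87]
    - [40,48,20,0,0,-0.03,87]
    - [60,72,30,0,0,-0.04,87]
    - [80,96,40,0,0,-0.06,87]
    - [100,120,50,0,0,-0.07,87]

```text
t: 2.53
ee_pos: [367.3, -361.1, 323.4]
orientation: [2.36, -2.074, 0.001]
ft_force: [1.5, 0.3, -0.4]
width: 87.0
```

Emit:
move_arm:
  motion:
    - [20,24,10,0,0,-0.015,87]
    - [40,48,20,0,0,-0.03,87]
    - [60,72,30,0,0,-0.04,87]
    - [80,96,40,0,0,-0.06,87]
    - [100,120,50,0,0,-0.07,87]

```text
t: 2.95
ee_pos: [467.3, -241.0, 373.4]
orientation: [-2.286, 2.155, -0.001]
ft_force: [-0.1, -1.0, -0.9]
width: 87.3
```

Emit:
move_arm:
  motion:
    - [20,24,10,0,0,-0.015,87]
    - [40,48,20,0,0,-0.03,87]
    - [60,72,30,0,0,-0.04,87]
    - [80,96,40,0,0,-0.06,87]
    - [94,122,47,0,0,-0.059,87]

```text
t: 3.37
ee_pos: [562.1, -119.2, 420.6]
orientation: [-2.221, 2.221, -0.002]
ft_force: [0.9, 0.3, 0.7]
width: 87.0
```

```bash
cat >> h.py <<'E'
FIX=[("drawer",0),("lane_mouth",44),("hood_mouth",82),("foam_crusher",44),("foam_cutter",44),("foam_oximeter",44),("foam_rod",44),("organizer",44),("organizer_end",56)]
LOOSE=[("crusher",0),("cutter",0),("oximeter",0),("rod",0),("rod_tip",7)]
def marks(P,L):
    for l,z in L:
        for m in mark_of(P,l)[:2]:
            r,c=m["location"]
            if m["p"]>.3: print(l,round(m["p"],2),round(c),round(r),at_z(P,(c,r),z).round(1))
E
python3 - <<'E'
from h import *
P=get_image("wrist");save(P,"w1");print(get_obs()["ee_pos"],get_obs()["orientation"])
M=P["camera_from_world"];print((-M[:3,:3].T@M[:3,3]).round(1),M[:3,:3].round(3).tolist(),P["mtx"][0])
marks(P,FIX)
E
```

```text
[ 564.06977812 -115.36290219  421.68628676] [-2.22197008e+00  2.21498328e+00 -2.22174917e-03]
[ 641.1 -118.5  581.6] [[-0.001, -1.0, -0.0], [0.958, -0.001, -0.286], [0.286, -0.001, 0.958]] [364.70729107   0.         321.35525822]
drawer 0.78 331 172 [ 577.1 -132.8    0. ]
lane_mouth 0.98 232 232 [491.1  19.4  44. ]
hood_mouth 0.69 371 240 [ 488.8 -188.8   82. ]
foam_crusher 0.66 395 127 [ 644.1 -222.2   44. ]
foam_cutter 0.63 326 131 [ 639.2 -124.3   44. ]
foam_oximeter 0.86 259 133 [636.1 -30.4  44. ]
foam_rod 0.67 302 198 [543.1 -89.1  44. ]
organizer 0.58 336 234 [ 487.7 -140.4   44. ]
organizer_end 0.88 295 235 [488.7 -78.5  56. ]
```

View pics/w1.png

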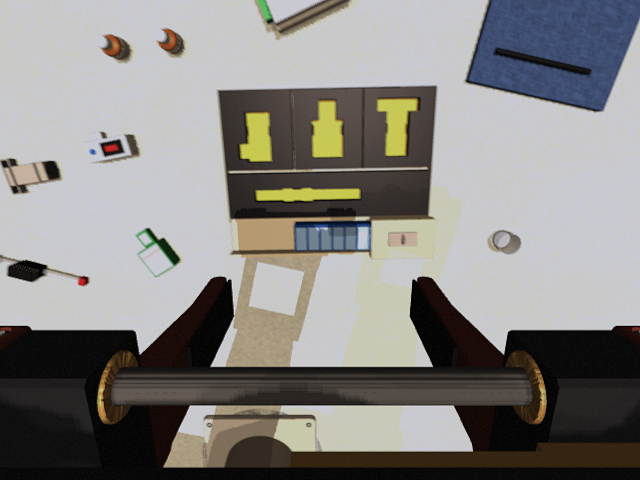

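```bash
cat >> h.py <<'E'
from scipy.optimize import minimize
PARTS={"crusher":[(-36,24,-14,14,30),(24,38,-27,27,16)],"cutter":[(-36,12,-20,20,30),(12,38,-10,10,16)],
"oximeter":[(-40,24,-15,15,30),(-36,-18,15,27,16)],"rod":[(-20,20,-9,9,36),(-60,90,-5,5,12),(76,90,-7,7,14)]}
def rot(yaw): return np.array([[np.cos(yaw),-np.sin(yaw)],[np.sin(yaw),np.cos(yaw)]])
def fillp(img,P,xy,z,S,off):
    q=np.array([(proj(P,(x,y,z))-off+.5)*S-.5 for x,y in xy]);
    cv2.fillPoly(img,[np.round(q*16).astype(np.int32)],1,cv2.LINE_8,4)
def pocket_mask(P,name,v,S,off,shape,ztop=62,zf=48,c=1.5):
    out=[]
    for z in(ztop,zf):
        im=np.zeros(shape,np.uint8)
        for x0,x1,y0,y1,_ in PARTS[name]:
            r=np.array([(x0-c,y0-c),(x1+c,y0-c),(x1+c,y1+c),(x0-c,y1+c)])@rot(v[2]).T+v[:2]
            fillp(im,P,r,z,S,off)
        out.append(im)
    return out[0]&out[1]
def fit_pocket(P,name,v0,S=6,r=75):
    hsv=cv2.cvtColor(P["color"],cv2.COLOR_RGB2HSV)
    c=proj(P,(v0[0],v0[1],55));sc=np.linalg.norm(proj(P,(v0[0]+10,v0[1],55))-c)/10
    h=int(sc*r)+4;off=np.maximum(np.round(c).astype(int)-h,0);crop=hsv[off[1]:off[1]+2*h,off[0]:off[0]+2*h]
    m=((crop[...,0]>22)&(crop[...,0]<38)&(crop[...,1]>150)&(crop[...,2]>60)).astype(np.uint8)*255
    m=(cv2.resize(m,None,fx=S,fy=S,interpolation=cv2.INTER_LINEAR)>127).astype(np.uint8)
    f=lambda v:1-(lambda a:(a&m).sum()/max(1,(a|m).sum()))(pocket_mask(P,name,v,S,off,m.shape))
    best=min((minimize(f,[v0[0]+dx,v0[1]+dy,v0[2]],method="Nelder-Mead",options=dict(initial_simplex=np.array([v0[0]+dx,v0[1]+dy,v0[2]])+np.array([[0,0,0],[5,0,0],[0,5,0],[0,0,.06]]),xatol=.02,fatol=1e-5)) for dx,dy in((0,0),(5,5),(-5,-5))),key=lambda s:s.fun)
    return best.x,1-best.fun
E
python3 - <<'E'
from h import *
P=get_image("wrist")
for n,v in [("crusher",(641,-222,0)),("cutter",(641,-125,0)),("oximeter",(638,-30,0)),("rod",(545,-89,-np.pi/2))]:
    x,i=fit_pocket(P,n,v,r=110 if n=="rod" else 75);print(n,x.round(3),round(i,3))
marks(P,LOOSE)
P=get_image("top")
for n,v in [("crusher",(641,-222,0)),("cutter",(641,-125,0)),("oximeter",(638,-30,0)),("rod",(545,-89,-np.pi/2))]:
    x,i=fit_pocket(P,n,v,r=110 if n=="rod" else 75);print(n,x.round(3),round(i,3))
E
```

```text
crusher [ 6.41645e+02 -2.23934e+02  1.20000e-02] 0.067
cutter [ 6.39112e+02 -1.27546e+02  1.80000e-02] 0.075
oximeter [ 6.38121e+02 -3.16660e+01  2.00000e-02] 0.727
rod [549.534 -83.888  -1.56 ] 0.414
crusher 0.75 37 167 [582.4 326.1   0. ]
cutter 0.86 162 247 [450.4 146.4   0. ]
oximeter 0.62 124 147 [612.5 184.5   0. ]
oximeter 0.54 35 168 [580.6 330.4   0. ]
rod 0.81 37 261 [425.2 361.8   0. ]
rod_tip 0.88 86 281 [392.  280.1   7. ]
crusher [ 6.39794e+02 -2.33446e+02  1.63000e-01] 0.059
cutter [ 6.39333e+02 -1.24475e+02  1.47000e-01] 0.04
oximeter [ 6.38549e+02 -3.29200e+01  6.00000e-03] 0.927
rod [549.044 -84.251  -1.538] 0.261
```

```bash
python3 - <<'E'
s=open('h.py').read()
s=s.replace("    m=(cv2.resize(m,None,","""    lab=cv2.connectedComponents(m)[1];ys,xs=np.nonzero((lab>0)*cv2.blur((lab>0).astype(np.float32),(3,3))>.6)
    k=np.argmin((ys+off[1]-c[1])**2+(xs+off[0]-c[0])**2);m=(lab==lab[ys[k],xs[k]]).astype(np.uint8)*255
    m=(cv2.resize(m,None,""").replace("-h,0);crop","-h,0);crop",1)
open('h.py','w').write(s)
E
cat > pk.py <<'E'
from h import *
def allp(P):
    for n,v in [("crusher",(641,-222,0)),("cutter",(641,-125,0)),("oximeter",(638,-30,0)),("rod",(545,-89,-np.pi/2))]:
        x,i=fit_pocket(P,n,v,r=110 if n=="rod" else 75);print(n,x.round(3),round(i,3))
E
python3 - <<'E'
from pk import *
for n in("wrist","top","side"): allp(get_image(n))
E
```

```text
crusher [ 5.71256e+02 -2.25774e+02  1.71000e-01] 0.028
cutter [ 6.0594e+02 -1.0873e+02  1.7200e-01] 0.055
oximeter [ 6.38063e+02 -3.17230e+01  1.90000e-02] 0.864
rod [549.251 -83.985  -1.548] 0.827
crusher [ 6.39794e+02 -2.33446e+02  1.63000e-01] 0.062
cutter [ 6.39333e+02 -1.24475e+02  1.47000e-01] 0.044
oximeter [ 6.38516e+02 -3.27080e+01  2.50000e-02] 0.928
rod [549.273 -84.347  -1.562] 0.514
crusher [ 641. -222.    0.] 0.0
cutter [ 641. -125.    0.] 0.0Traceback (most recent call last):
  File "<stdin>", line 2, in <module>
  File "pk.py", line 4, in allp
    x,i=fit_pocket(P,n,v,r=110 if n=="rod" else 75);print(n,x.round(3),round(i,3))
        ~~~~~~~~~~^^^^^^^^^^^^^^^^^^^^^^^^^^^^^^^^^
  File "h.py", line 45, in fit_pocket
    k=np.argmin((ys+off[1]-c[1])**2+(xs+off[0]-c[0])**2);m=(lab==lab[ys[k],xs[k]]).astype(np.uint8)*255
    return _wrapfunc(a, 'argmin', axis=axis, out=out, **kwds)
    return bound(*args, **kwds)
ValueError: attempt to get argmin of an empty sequence
```

```bash
python3 - <<'E'
from h import *
for n,pts in [("wrist",[(327,140),(398,140),(258,130),(310,195)]),("top",[(377,213),(424,208),(330,210)]),("side",[(302,218),(314,198),(284,241),(333,232)])]:
    P=get_image(n);hsv=cv2.cvtColor(P["color"],cv2.COLOR_RGB2HSV)
    print(n,[hsv[v-1:v+2,u-1:u+2].reshape(-1,3).mean(0).round().tolist() for u,v in pts])
E
```

```text
wrist [[30.0, 147.0, 201.0], [30.0, 148.0, 201.0], [30.0, 152.0, 201.0], [30.0, 153.0, 200.0]]
top [[19.0, 55.0, 51.0], [102.0, 19.0, 148.0], [32.0, 182.0, 144.0]]
side [[27.0, 150.0, 179.0], [25.0, 118.0, 107.0], [27.0, 143.0, 164.0], [27.0, 151.0, 178.0]]
```

```bash
sed -i 's/crop\[...,1\]>150/crop[...,1]>100/; s/crop\[...,0\]>22/crop[...,0]>23/' h.py; python3 - <<'E'
from pk import *
allp(get_image("wrist"));allp(get_image("side"))
E
```

```text
crusher [ 6.41421e+02 -2.23109e+02  1.00000e-02] 0.93
cutter [ 6.38965e+02 -1.27135e+02  2.00000e-03] 0.926
oximeter [ 6.37866e+02 -3.21940e+01  1.90000e-02] 0.953
rod [550.121 -83.865  -1.558] 0.791
crusher [ 6.42001e+02 -2.20539e+02  2.70000e-02] 0.642
cutter [ 6.39199e+02 -1.24930e+02 -3.00000e-02] 0.871
oximeter [ 6.37734e+02 -2.94010e+01  2.10000e-02] 0.874
rod [549.071 -81.583  -1.515] 0.667
```

Emit:
move_arm:
  motion:
    - [-12,28,-20,0,0,0.05,87]
    - [-24,56,-40,0,0,0.1,87]
    - [-36,84,-60,0,0,0.15,87]
    - [-48,112,-80,0,0,0.2,87]
    - [-56,134,-100,0,0,0.24,87]

```text
t: 5.03
ee_pos: [503.4, 15.2, 319.0]
orientation: [-2.474, 1.935, 0.0]
ft_force: [0.1, 0.6, -0.5]
width: 86.8
```

Emit:
move_arm:
  motion:
    - [-14,34,-25,0,0,0.06,87]
    - [-28,68,-50,0,0,0.12,87]
    - [-42,101,-75,0,0,0.18,87]
    - [-56,134,-100,0,0,0.24,87]
    - [-56,134,-100,0,0,0.24,87]

```text
t: 5.45
ee_pos: [444.8, 150.0, 216.5]
orientation: [2.688, -1.62, -0.007]
ft_force: [-0.5, -0.6, 0.4]
width: 87.2
```

```bash
python3 - <<'E'
from h import *
o=get_obs();print(o["ee_pos"],o["orientation"])
P=get_image("wrist");save(P,"w2");marks(P,LOOSE)
o=get_obs();print(o["ee_pos"],o["orientation"])
E
```

```text
[444.78736814 150.01275274 216.50469132] [ 2.68780352 -1.61969621 -0.006944  ]
crusher 0.47 599 312 [ 484.3 -188.8    0. ]
cutter 0.88 324 196 [455.8 153.6   0. ]
oximeter 0.8 371 27 [614.1 188.5   0. ]
oximeter 0.46 596 237 [ 553.2 -125.8    0. ]
rod 0.76 117 132 [416.4 365.6   0. ]
rod_tip 0.56 185 197 [389.2 280.3   7. ]
[450.1256701  146.93145235 220.91059309] [-2.68356459  1.63014577 -0.00290813]
```

View pics/w2.png

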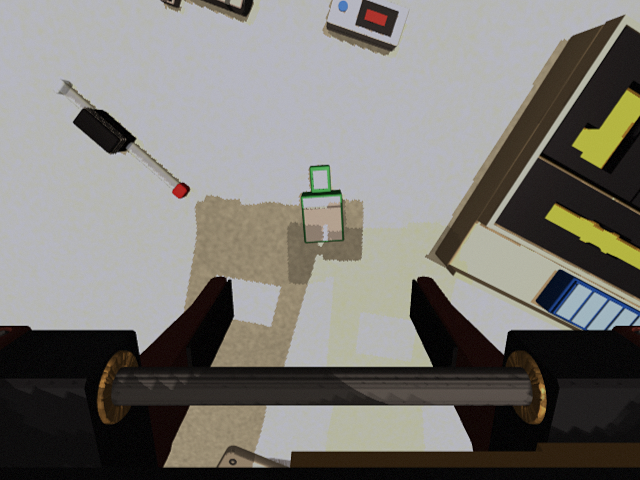

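```bash
cat >> h.py <<'E'
def outline(P,name,v,z0=0):
    """sample points: top-face outlines of the parts and the silhouette of the whole"""
    pts=[];im=np.zeros((480,640),np.uint8)
    for x0,x1,y0,y1,h in PARTS[name]:
        r=np.array([(x0,y0),(x1,y0),(x1,y1),(x0,y1)])@rot(v[2]).T+v[:2]
        t=np.array([proj(P,(x,y,z0+h)) for x,y in r]);b=np.array([proj(P,(x,y,z0)) for x,y in r])
        for i in range(4): pts.append(t[i]+np.linspace(0,1,15)[:,None]*(t[(i+1)%4]-t[i]))
        cv2.fillPoly(im,[np.round(16*cv2.convexHull(np.vstack([t,b]).astype(np.float32))).astype(np.int32)],255,cv2.LINE_8,4)
    for c in cv2.findContours(im,cv2.RETR_EXTERNAL,cv2.CHAIN_APPROX_NONE)[0]: pts.append(c[::2,0].astype(float))
    return np.vstack(pts)
def fit_item(P,name,v0,png=None,z0=0,wide=1):
    g=cv2.cvtColor(P["color"],cv2.COLOR_RGB2LAB)
    e=np.zeros(g.shape[:2],np.uint8)
    for k in range(3): e|=cv2.Canny(cv2.GaussianBlur(g[...,k],(3,3),0),25,60)
    D=np.minimum(cv2.distanceTransform(255-e,cv2.DIST_L2,5),5).astype(np.float32)
    def f(v):
        p=outline(P,name,v,z0).astype(np.float32)
        return cv2.remap(D,p[:,0],p[:,1],cv2.INTER_LINEAR,borderValue=5).mean()
    best=None
    for dx in(-6,0,6):
        for dy in(-6,0,6):
            for da in(-.1,0,.1):
                s=np.array([v0[0]+dx*wide,v0[1]+dy*wide,v0[2]+da*wide])
                r=minimize(f,s,method="Nelder-Mead",options=dict(initial_simplex=s+np.array([[0,0,0],[3,0,0],[0,3,0],[0,0,.05]]),xatol=.05,fatol=1e-3,maxiter=90))
                if best is None or r.fun<best.fun: best=r
    if png:
        S=3;c=proj(P,(*best.x[:2],15));im=cv2.resize(P["color"][...,::-1],None,fx=S,fy=S,interpolation=cv2.INTER_CUBIC)
        for p in outline(P,name,best.x,z0): cv2.circle(im,tuple(int(q) for q in (p+.5)*S),1,(0,0,255),-1)
        a,b=(int(max(0,q*S-200)) for q in c);cv2.imwrite("pics/"+png+".png",im[b:b+400,a:a+400])
    return best.x,best.fun
def settled(name="wrist"):
    for _ in range(6): P=get_image(name)
    o=get_obs();print("tcp",o["ee_pos"].round(1),o["orientation"].round(3),"F",o["ft_force"].round(1),"w",round(o["width"],1));return P
E
python3 - <<'E'
from h import *
P=settled()
print(fit_item(P,"cutter",(453,150,.5),"c1"))
E
```

```text
tcp [449.  147.1 220.1] [-2.685e+00  1.630e+00 -1.000e-03] F [ 0.5 -0.3  0.9] w 87.4
(array([449.76517952, 153.41290594,   0.54847895]), np.float64(0.22772522270679474))
```

View pics/c1.png

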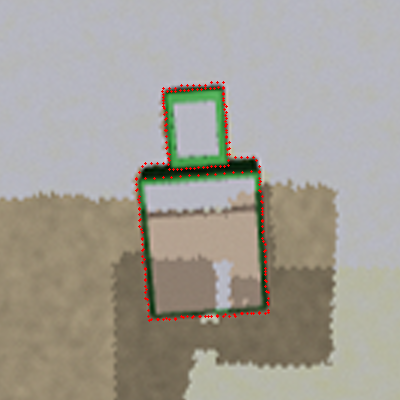

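Emit:
move_arm:
  motion:
    - [1,6,-40,0,0,0.07,87]
    - [1,6,-80,0,0,0.07,87]
    - [1,6,-120,0,0,0.07,87]
    - [1,6,-150,0,0,0.07,87]
    - [1,6,-170,0,0,0.07,87]

```text
t: 6.47
ee_pos: [448.2, 153.0, 47.0]
orientation: [2.74, -1.533, -0.003]
ft_force: [-0.8, -0.4, 0.5]
width: 86.9
```

Emit:
move_arm:
  motion:
    - [0,0,-16,0,0,0,87]
    - [0,0,-33,0,0,0,87]
    - [0,0,-33,0,0,0,87]
    - [0,0,-33,0,0,0,70]
    - [0,0,-33,0,0,0,55]

```text
t: 6.88
ee_pos: [450.2, 153.7, 17.4]
orientation: [-2.741, 1.534, -0.001]
ft_force: [0.2, 0.3, -0.1]
width: 77.2
```

Emit:
move_arm:
  motion:
    - [0,0,0,0,0,0,45]
    - [0,0,0,0,0,0,30]
    - [0,0,0,0,0,0,20]
    - [0,0,0,0,0,0,20]
    - [0,0,0,0,0,0,20]

```text
t: 7.3
ee_pos: [449.9, 153.7, 17.1]
orientation: [-2.741, 1.533, -0.001]
ft_force: [-0.7, 0.0, 0.4]
width: 43.6
```

Emit:
move_arm:
  motion:
    - [0,0,5,0,0,0,20]
    - [0,0,35,0,0,0,20]
    - [0,0,70,0,0,0,20]
    - [0,0,105,0,0,0,20]
    - [0,0,125,0,0,0,20]

```text
t: 7.72
ee_pos: [450.5, 153.9, 145.0]
orientation: [-2.74, 1.532, -0.003]
ft_force: [0.5, -0.4, -0.7]
width: 39.5
```

Emit:
move_arm:
  motion:
    - [14,-35,0,0,0,-0.067,20]
    - [28,-70,0,0,0,-0.133,20]
    - [42,-105,0,0,0,-0.2,20]
    - [56,-140,0,0,0,-0.266,20]
    - [56,-140,0,0,0,-0.266,20]

```text
t: 8.13
ee_pos: [508.2, 9.0, 142.5]
orientation: [-2.507, 1.892, -0.005]
ft_force: [-0.6, -0.9, -0.6]
width: 39.8
```

Emit:
move_arm:
  motion:
    - [14,-35,0,0,0,-0.067,20]
    - [28,-70,0,0,0,-0.133,20]
    - [42,-105,0,0,0,-0.2,20]
    - [54,-140,0,0,0,-0.266,20]
    - [54,-140,0,0,0,-0.266,20]

```text
t: 8.55
ee_pos: [562.0, -131.2, 142.3]
orientation: [-2.235, 2.207, -0.006]
ft_force: [-0.0, -0.3, -1.2]
width: 40.0
```

```bash
python3 - <<'E'
from pk import *
P=settled();save(P,"w3");allp(P)
o=get_obs()["ee_pos"]
for z in(100,105,110,115,120,125): print(z,fit_item(P,"cutter",(o[0],o[1],.017),"c2_%d"%z,z0=z,wide=.6))
E
```

```text
tcp [ 558.9 -125.   141.6] [ 2.244e+00 -2.198e+00 -1.000e-03] F [ 0.6  0.5 -1. ] w 40.0
crusher [ 6.40628e+02 -2.23243e+02  1.40000e-02] 0.906
cutter [ 6.38019e+02 -1.27466e+02  1.70000e-02] 0.911
oximeter [ 6.38222e+02 -3.27180e+01  1.60000e-02] 0.953
rod [545.    -89.     -1.571] 0.0
100 (array([ 5.48684709e+02, -1.23675717e+02,  2.38495734e-02]), np.float64(0.8824182748794556))
105 (array([ 5.52349236e+02, -1.24348738e+02,  1.08250741e-02]), np.float64(0.67582768201828))
110 (array([ 5.55830739e+02, -1.24740851e+02,  1.69107192e-02]), np.float64(0.7468135356903076))
115 (array([ 5.55407698e+02, -1.24833297e+02,  2.86488155e-02]), np.float64(0.4938657581806183))
120 (array([ 5.57030165e+02, -1.24345585e+02,  1.07862917e-02]), np.float64(0.47771361470222473))
125 (array([ 5.59159159e+02, -1.23672732e+02,  2.14550118e-02]), np.float64(0.7658281922340393))
```

View pics/w3.png

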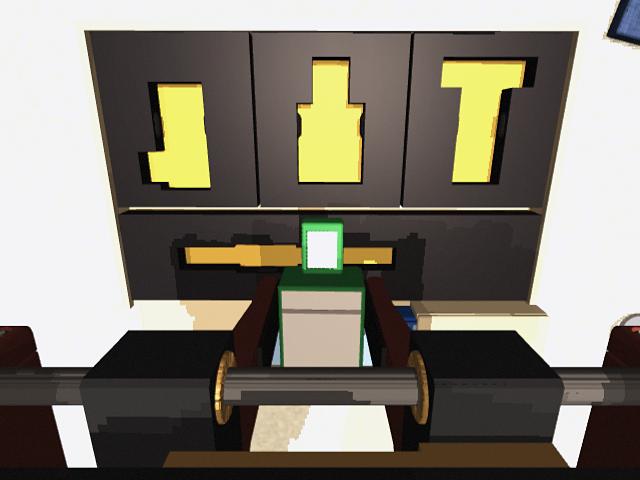

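Emit:
move_arm:
  motion:
    - [26,-1,0,0,0,0,20]
    - [52,-1,0,0,0,0,20]
    - [79,-1,0,0,0,0,20]
    - [79,-1,-20,0,0,0,20]
    - [79,-1,-48,0,0,0,20]

```text
t: 9.27
ee_pos: [642.2, -126.2, 95.9]
orientation: [-2.243, 2.195, -0.009]
ft_force: [-0.5, -0.4, -0.5]
width: 39.8
```

```bash
python3 - <<'E'
from pk import *
P=settled();save(P,"w4",(160,60,480,300),2.4)
for i in range(6):get_image("wrist");print(get_obs()["ee_pos"].round(1))
P=get_image("wrist");allp(P)
E
```

```text
tcp [ 639.2 -127.    95.2] [-2.242e+00  2.199e+00 -2.000e-03] F [0.8 0.  0.1] w 39.6
[ 639.4 -127.2   95.4]
[ 639.5 -127.4   95.4]
[ 639.3 -127.5   95.3]
[ 639.2 -127.5   95.1]
[ 639.1 -127.5   94.8]
[ 638.9 -127.5   94.5]
crusher [ 6.42701e+02 -2.23114e+02  1.30000e-02] 0.925
cutter [ 6.15062e+02 -1.09250e+02  1.71000e-01] 0.008
oximeter [ 6.39176e+02 -3.24060e+01  1.70000e-02] 0.491
rod [545.    -89.     -1.571] 0.0
```

View pics/w4.png

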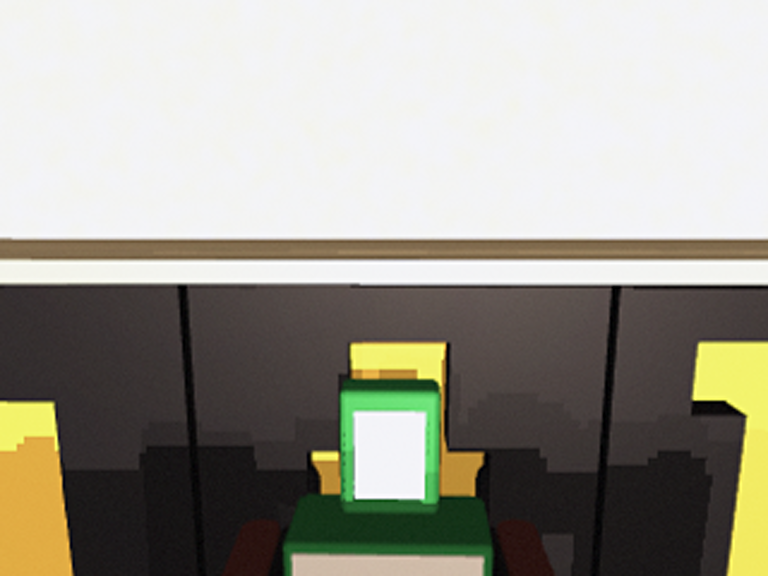

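```bash
python3 - <<'E'
from h import *
P=get_image("wrist");print(get_obs()["ee_pos"])
c=lambda u,v:(u/2.4+160,v/2.4+60)
print("nose top edge L/R",at_z(P,c(341,400),94).round(1),at_z(P,c(438,400),94).round(1))
print("nose tip line",at_z(P,c(389,392),94).round(1))
for z in(62,48): print("pocket",z,at_z(P,c(350,344),z).round(1),at_z(P,c(446,344),z).round(1), "foam edge",at_z(P,c(390,287),z).round(1))
print("blocks",at_z(P,c(184,330),62).round(1),at_z(P,c(613,330),62).round(1))
M=P["camera_from_world"];print((-M[:3,:3].T@M[:3,3]).round(1))
E
```

```text
[ 638.75206065 -127.47877879   94.13905687]
nose top edge L/R [ 675.1 -117.3   94. ] [ 675.4 -135.7   94. ]
nose tip line [ 676.8 -126.4   94. ]
pocket 62 [ 679.6 -117.7   62. ] [ 680.  -139.1   62. ] foam edge [ 692.5 -126.4   62. ]
pocket 48 [ 676.8 -117.1   48. ] [ 677.2 -140.1   48. ] foam edge [ 690.6 -126.4   48. ]
blocks [682.1 -80.6  62. ] [ 683.8 -176.3   62. ]
[ 717.9 -125.4  255.2]
```

```bash
python3 - <<'E'
from h import *
P=settled();hsv=cv2.cvtColor(P["color"],cv2.COLOR_RGB2HSV)
ye=(hsv[...,0]>15)&(hsv[...,0]<38)&(hsv[...,1]>100)&(hsv[...,2]>60)
gr=(hsv[...,0]>45)&(hsv[...,0]<80)&(hsv[...,1]>80)
for v in range(203,240,2):
    a=np.nonzero(ye[v,290:365])[0]+290;b=np.nonzero(gr[v,290:365])[0]+290
    f=lambda a,z:None if len(a)<2 else (a[0],a[-1],at_z(P,(a[0]-.5,v),z)[:2].round(1).tolist(),at_z(P,(a[-1]+.5,v),z)[:2].round(1).tolist())
    print(v,"Y",f(a,48),"G",f(b,93))
E
```

```text
tcp [ 638.6 -127.4   93.6] [ 2.242 -2.201 -0.   ] F [-0.8 -0.4 -2.3] w 39.4
203 Y (np.int64(304), np.int64(344), [676.8, -115.7], [677.2, -139.2]) G None
205 Y (np.int64(304), np.int64(344), [675.7, -115.7], [676.1, -139.2]) G None
207 Y (np.int64(304), np.int64(344), [674.5, -115.7], [674.9, -139.3]) G None
209 Y (np.int64(304), np.int64(344), [673.3, -115.7], [673.7, -139.3]) G None
211 Y (np.int64(304), np.int64(344), [672.1, -115.7], [672.5, -139.4]) G None
213 Y (np.int64(304), np.int64(344), [670.9, -115.7], [671.4, -139.4]) G None
215 Y (np.int64(305), np.int64(344), [669.8, -116.3], [670.2, -139.5]) G None
217 Y (np.int64(305), np.int64(344), [668.6, -116.3], [669.0, -139.5]) G None
219 Y (np.int64(342), np.int64(344), [667.8, -137.8], [667.8, -139.5]) G (np.int64(303), np.int64(341), [678.4, -117.3], [678.7, -135.1])
221 Y None G (np.int64(302), np.int64(342), [677.4, -116.9], [677.7, -135.6])
223 Y None G (np.int64(301), np.int64(342), [676.5, -116.4], [676.8, -135.6])
225 Y None G (np.int64(301), np.int64(343), [675.5, -116.4], [675.9, -136.1])
227 Y None G (np.int64(301), np.int64(343), [674.6, -116.4], [674.9, -136.1])
229 Y None G (np.int64(301), np.int64(343), [673.6, -116.4], [674.0, -136.2])
231 Y None G (np.int64(301), np.int64(343), [672.7, -116.4], [673.0, -136.2])
233 Y None G (np.int64(301), np.int64(343), [671.7, -116.4], [672.1, -136.2])
235 Y None G (np.int64(301), np.int64(342), [670.8, -116.4], [671.1, -135.8])
237 Y None G (np.int64(301), np.int64(342), [669.8, -116.4], [670.1, -135.8])
239 Y None G (np.int64(301), np.int64(342), [668.8, -116.4], [669.2, -135.9])
```

Emit:
move_arm:
  motion:
    - [-0.5,-1.2,0,0,0,0,20]
    - [-0.5,-1.2,-6,0,0,0,20]
    - [-0.5,-1.2,-12,0,0,0,20]
    - [-0.5,-1.2,-16,0,0,0,20]
    - [-0.5,-1.2,-18,0,0,0,20]

```text
t: 10.68
ee_pos: [638.5, -128.6, 75.3]
orientation: [-2.242, 2.2, -0.001]
ft_force: [-1.1, -1.5, 7.5]
width: 39.6
```

Emit:
move_arm:
  motion:
    - [0,0,-1,0,0,0,20]
    - [0,0,-2,0,0,0,20]
    - [0,0,-3,0,0,0,20]
    - [0,0,-4,0,0,0,20]
    - [0,0,-5,0,0,0,20]

```text
t: 11.1
ee_pos: [640.0, -129.0, 72.2]
orientation: [-2.241, 2.199, -0.005]
ft_force: [1.8, -0.4, 9.6]
width: 40.4
```

Emit:
move_arm:
  motion:
    - [0,0,-1,0,0,0,20]
    - [0,0,-2,0,0,0,20]
    - [0,0,-3,0,0,0,20]
    - [0,0,-4,0,0,0,20]
    - [0,0,-5,0,0,0,20]

```text
t: 11.52
ee_pos: [641.1, -129.1, 69.6]
orientation: [-2.24, 2.198, -0.008]
ft_force: [-6.5, 2.1, 30.4]
width: 39.8
```

```bash
python3 - <<'E'
from h import *
P=settled();save(P,"w5",(160,120,480,360),2.4)
E
```

```text
tcp [ 641.  -129.1   69.6] [-2.24   2.198 -0.008] F [-3.3  1.5 24.1] w 39.7
```

View pics/w5.png

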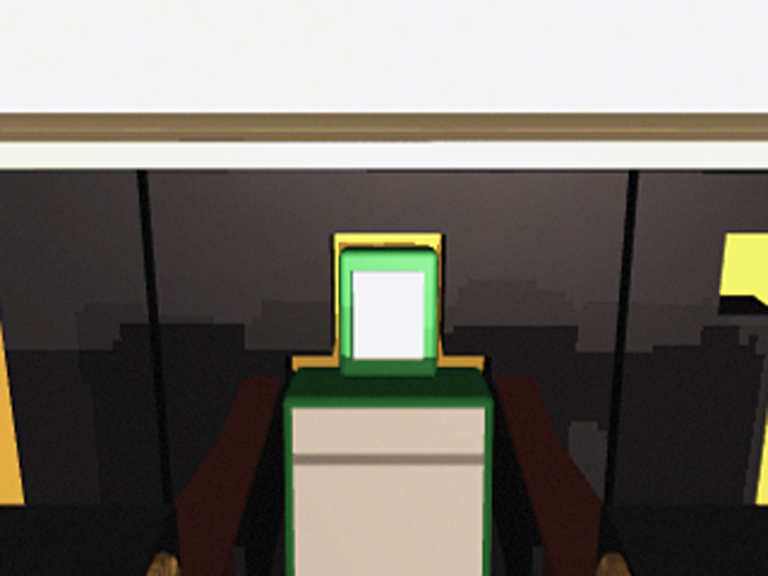

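Emit:
move_arm:
  motion:
    - [0,0,2,0,0,0,20]
    - [0,0,3,0,0,0,45]
    - [0,0,3,0,0,0,60]
    - [0,0,3,0,0,0,70]
    - [0,0,3,0,0,0,70]

```text
t: 12.23
ee_pos: [637.3, -128.4, 67.8]
orientation: [2.242, -2.2, -0.002]
ft_force: [0.4, -0.2, 0.1]
width: 61.3
```

Emit:
move_arm:
  motion:
    - [0,0,15,0,0,0,70]
    - [-10,0,45,0,0,0,80]
    - [-20,0,80,0,0,0,80]
    - [-20,0,80,0,0,0,80]
    - [-20,0,80,0,0,0,80]

```text
t: 12.65
ee_pos: [618.8, -128.8, 150.3]
orientation: [-2.241, 2.199, -0.004]
ft_force: [-0.4, 0.4, -0.7]
width: 80.2
```

```bash
python3 - <<'E'
from h import *
P=settled()
for z in(46,48,50,53,56): 
    x,f=fit_item(P,"cutter",(639,-128,.017),"c3_%d"%z,z0=z,wide=.5);print(z,x.round(3),f)
x,i=fit_pocket(P,"oximeter",(638,-32,.017));print(x,i)
x,i=fit_pocket(P,"crusher",(641,-223,.017));print(x,i)
P=get_image("side")
for z in(48,53): 
    x,f=fit_item(P,"cutter",(639,-126,.017),"c4_%d"%z,z0=z,wide=.5);print("side",z,x.round(3),f)
P=get_image("top")
print("loose now");marks(P,LOOSE)
E
```

```text
tcp [ 617.5 -128.4  147.1] [ 2.241 -2.2   -0.003] F [ 0.6 -0.1  0.1] w 80.3
46 [ 6.38681e+02 -1.28029e+02 -7.00000e-03] 0.2187265157699585
48 [ 6.38951e+02 -1.28166e+02 -1.00000e-03] 0.22371000051498413
50 [ 6.40171e+02 -1.28541e+02  1.10000e-02] 0.21472777426242828
53 [ 6.40676e+02 -1.28138e+02  1.80000e-02] 0.27296650409698486
56 [ 6.40760e+02 -1.28091e+02  2.30000e-02] 0.32585838437080383
[ 6.38800750e+02 -3.24728155e+01  6.52537497e-03] 0.7270402960286705
[ 6.41864354e+02 -2.23090522e+02  1.43402157e-02] 0.9325143899208184
side 48 [ 6.43144e+02 -1.37972e+02  1.65000e-01] 0.6894654035568237
side 53 [ 6.39793e+02 -1.30329e+02  1.54000e-01] 0.7205213904380798
loose now
crusher 0.7 156 249 [569.6 331.1   0. ]
oximeter 0.59 224 227 [614.1 188.9   0. ]
rod 0.79 132 320 [422.4 375.    0. ]
rod_tip 0.85 180 336 [389.6 275.    7. ]
rod_tip 0.52 158 248 [571.3 324.4   7. ]
```

Emit:
move_arm:
  motion:
    - [0,21,14,0,0,0.12,87]
    - [0,42,28,0,0,0.24,87]
    - [0,63,42,0,0,0.36,87]
    - [0,84,56,0,0,0.48,87]
    - [0,105,71,0,0,0.6,87]

```text
t: 13.72
ee_pos: [617.9, -22.7, 220.2]
orientation: [2.796, -1.432, -0.0]
ft_force: [0.2, -0.2, 0.2]
width: 87.1
```

Emit:
move_arm:
  motion:
    - [0,21,0,0,0,0.12,87]
    - [0,42,0,0,0,0.24,87]
    - [0,63,0,0,0,0.36,87]
    - [0,84,0,0,0,0.48,87]
    - [0,105,0,0,0,0.6,87]

```text
t: 14.13
ee_pos: [618.0, 82.5, 219.9]
orientation: [-3.095, 0.541, -0.0]
ft_force: [-0.2, 0.0, 0.2]
width: 86.9
```

Emit:
move_arm:
  motion:
    - [-1,21,0,0,0,0.12,87]
    - [-2,42,0,0,0,0.24,87]
    - [-3,63,0,0,0,0.36,87]
    - [-4,84,0,0,0,0.48,87]
    - [-4,105,0,0,0,0.51,87]

```text
t: 14.55
ee_pos: [613.8, 187.4, 219.7]
orientation: [3.131, 0.258, -0.0]
ft_force: [0.5, -0.1, 0.4]
width: 86.9
```

```bash
python3 - <<'E'
from h import *
P=settled();marks(P,LOOSE)
print(fit_item(P,"oximeter",(616,187,-1.41),"o1"));save(P,"w6")
x,f=fit_item(P,"crusher",(571,328,1.7),"k1");print(x,f)
a=cv2.imread("pics/o1.png");b=cv2.imread("pics/k1.png");h=max(len(a),len(b))
cv2.imwrite("pics/ok1.png",np.hstack([cv2.copyMakeBorder(q,0,h-len(q),0,0,0) for q in(a,b)]))
E
```

```text
tcp [614.  185.6 219.6] [ 3.132  0.246 -0.   ] F [ 0.2 -0.   0.6] w 86.8
crusher 0.71 305 51 [575.7 331.7   0. ]
crusher 0.52 303 471 [ 645.7 -175.9    0. ]
oximeter 0.85 322 205 [615.1 188.6   0. ]
rod_tip 0.94 104 74 [392. 282.   7.]
(array([613.61129258, 186.95703811,  -1.37759138]), np.float64(0.45640403032302856))
[574.62741935 329.95628641   1.72155339] 0.7749009132385254
```

View pics/ok1.png

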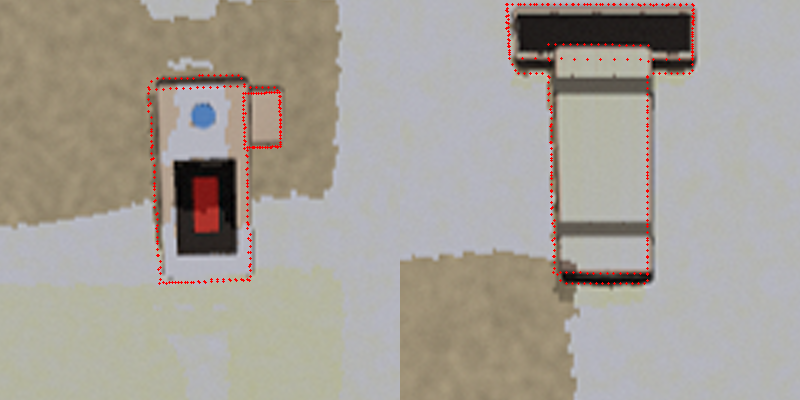

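Emit:
move_arm:
  motion:
    - [-0.5,-0.4,-40,0,0,0.037,70]
    - [-0.5,-0.4,-80,0,0,0.037,60]
    - [-0.5,-0.4,-120,0,0,0.037,60]
    - [-0.5,-0.4,-150,0,0,0.037,60]
    - [-0.5,-0.4,-175,0,0,0.037,60]

```text
t: 15.52
ee_pos: [612.4, 185.2, 42.0]
orientation: [3.126, 0.305, -0.004]
ft_force: [0.4, 0.6, -0.7]
width: 60.6
```

Emit:
move_arm:
  motion:
    - [0,0,-14,0,0,0,60]
    - [0,0,-28,0,0,0,60]
    - [0,0,-28,0,0,0,50]
    - [0,0,-28,0,0,0,35]
    - [0,0,-28,0,0,0,15]

```text
t: 15.93
ee_pos: [614.8, 186.3, 18.1]
orientation: [-3.126, -0.306, -0.004]
ft_force: [-0.1, 0.2, 0.4]
width: 43.5
```

Emit:
move_arm:
  motion:
    - [0,0,0,0,0,0,15]
    - [0,0,0,0,0,0,15]
    - [0,0,0,0,0,0,15]
    - [0,0,0,0,0,0,15]
    - [0,0,0,0,0,0,15]

```text
t: 16.35
ee_pos: [614.6, 186.3, 18.2]
orientation: [-3.126, -0.306, -0.004]
ft_force: [-1.5, -0.6, 7.5]
width: 29.8
```

Emit:
move_arm:
  motion:
    - [0,0,20,0,0,0,15]
    - [0,0,55,0,0,0,15]
    - [0,0,90,0,0,0,15]
    - [0,0,123,0,0,0,15]
    - [0,0,123,0,0,0,15]

```text
t: 16.77
ee_pos: [617.6, 187.2, 147.0]
orientation: [-3.125, -0.306, -0.017]
ft_force: [1.5, -0.6, -0.6]
width: 30.0
```

Emit:
move_arm:
  motion:
    - [2,-18,0,0,0,0.115,15]
    - [4,-36,0,0,0,0.23,15]
    - [6,-54,0,0,0,0.345,15]
    - [8,-72,0,0,0,0.46,15]
    - [10,-90,0,0,0,0.575,15]

```text
t: 17.18
ee_pos: [623.2, 95.3, 139.3]
orientation: [-2.908, -1.188, 0.001]
ft_force: [-0.2, 0.0, -1.3]
width: 29.7
```

Emit:
move_arm:
  motion:
    - [2,-18,0,0,0,0.115,15]
    - [4,-36,0,0,0,0.23,15]
    - [6,-54,0,0,0,0.345,15]
    - [8,-72,0,0,0,0.46,15]
    - [10,-90,0,0,0,0.575,15]

```text
t: 17.6
ee_pos: [633.2, 5.2, 139.2]
orientation: [-2.452, -1.964, 0.001]
ft_force: [0.3, 0.5, -1.0]
width: 29.7
```

Emit:
move_arm:
  motion:
    - [2,-20,0,0,0,0.12,15]
    - [4,-39.6,0,0,0,0.244,15]
    - [4,-39.6,-20,0,0,0.244,15]
    - [4,-39.6,-46,0,0,0.244,15]
    - [4,-39.6,-46,0,0,0.244,15]

```text
t: 18.02
ee_pos: [634.2, -33.9, 89.3]
orientation: [-2.198, -2.237, 0.007]
ft_force: [-0.8, -0.1, -0.6]
width: 29.4
```

```bash
python3 - <<'E'
from h import *
P=settled();P=settled();save(P,"w7",(160,60,480,300),2.4)
E
```

```text
tcp [638.5 -33.3  95.1] [2.199e+00 2.241e+00 2.000e-03] F [ 0.6  0.5 -0.1] w 29.9
tcp [637.8 -33.5  94.1] [2.201e+00 2.241e+00 1.000e-03] F [-0.2  0.  -0.9] w 29.9
```

View pics/w7.png

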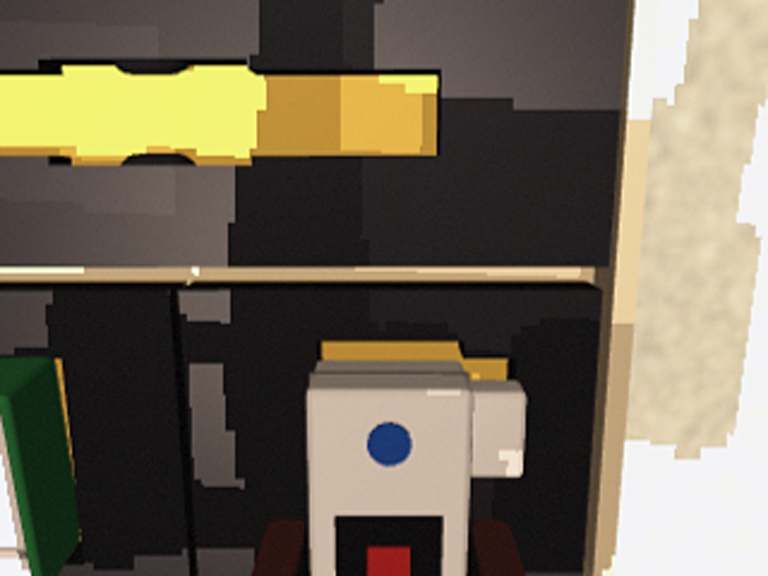

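```bash
python3 - <<'E'
from h import *
P=get_image("wrist");print(get_obs()["ee_pos"])
c=lambda u,v:(u/2.4+160,v/2.4+60)
f=lambda n,u,v,z:print(n,at_z(P,c(u,v),z).round(1))
f("body L rear top",308,390,106);f("body R rear top",469,390,106);f("tab R",525,400,92);f("body R@tab",469,400,106)
f("tail bottom edge?",389,362,76)
f("pocket L",321,350,48);f("pocket step",460,350,48);f("pocket R",507,372,48)
f("pocket rear top edge",389,342,62);f("..floor",389,342,48);f("tab rear floor",480,359,48)
E
```

```text
[637.74249036 -33.50475055  93.99613741]
body L rear top [597.1 -47.5 106. ]
body R rear top [596.7 -19.3 106. ]
tab R [602.  -7.  92.]
body R@tab [598.5 -19.2 106. ]
tail bottom edge? [598.5 -33.2  76. ]
pocket L [602.  -49.4  48. ]
pocket step [601.5 -16.   48. ]
pocket R [606.7  -4.4  48. ]
pocket rear top edge [597.  -33.2  62. ]
..floor [599.8 -33.1  48. ]
tab rear floor [603.6 -11.1  48. ]
```

Emit:
move_arm:
  motion:
    - [0.6,0.6,-4,0,0,0,15]
    - [0.6,0.6,-10,0,0,0,15]
    - [0.6,0.6,-15,0,0,0,15]
    - [0.6,0.6,-18,0,0,0,15]
    - [0.6,0.6,-20,0,0,0,15]

```text
t: 19.08
ee_pos: [637.9, -33.0, 72.8]
orientation: [-2.201, -2.241, 0.001]
ft_force: [0.7, 0.5, -0.6]
width: 29.5
```

Emit:
move_arm:
  motion:
    - [0,0,-1,0,0,0,15]
    - [0,0,-2,0,0,0,15]
    - [0,0,-3,0,0,0,15]
    - [0,0,-4,0,0,0,15]
    - [0,0,-5,0,0,0,15]

```text
t: 19.5
ee_pos: [638.7, -33.0, 69.6]
orientation: [2.201, 2.241, 0.001]
ft_force: [-1.2, 1.1, 6.2]
width: 29.8
```

Emit:
move_arm:
  motion:
    - [0,0,-0.6,0,0,0,15]
    - [0,0,-1.2,0,0,0,15]
    - [0,0,-1.8,0,0,0,15]
    - [0,0,-2.4,0,0,0,15]
    - [0,0,-3,0,0,0,15]

```text
t: 19.92
ee_pos: [638.8, -33.0, 66.2]
orientation: [2.2, 2.241, 0.002]
ft_force: [1.3, -0.3, 6.9]
width: 29.5
```

Emit:
move_arm:
  motion:
    - [0,0,-0.7,0,0,0,15]
    - [0,0,-1.4,0,0,0,15]
    - [0,0,-2,0,0,0,15]
    - [0,0,-2,0,0,0,15]
    - [0,0,-2,0,0,0,15]

```text
t: 20.33
ee_pos: [639.0, -33.0, 66.2]
orientation: [2.2, 2.241, 0.002]
ft_force: [-5.4, 0.1, 21.9]
width: 30.2
```

Emit:
move_arm:
  motion:
    - [0,0,2,0,0,0,15]
    - [0,0,2.5,0,0,0,35]
    - [0,0,2.5,0,0,0,50]
    - [0,0,2.5,0,0,0,55]
    - [0,0,2.5,0,0,0,55]

```text
t: 20.75
ee_pos: [637.8, -33.0, 65.6]
orientation: [-2.201, -2.241, 0.001]
ft_force: [0.7, 0.0, 0.6]
width: 51.2
```

Emit:
move_arm:
  motion:
    - [0,0,15,0,0,0,55]
    - [0,0,45,0,0,0,80]
    - [0,0,85,0,0,0,80]
    - [0,0,85,0,0,0,80]
    - [0,0,85,0,0,0,80]

```text
t: 21.17
ee_pos: [639.8, -33.1, 153.5]
orientation: [2.199, 2.239, 0.005]
ft_force: [-0.2, -0.1, 0.2]
width: 78.3
```

```bash
python3 - <<'E'
from h import *
P=settled()
for z in(46,48,50,53,56): 
    x,f=fit_item(P,"oximeter",(638,-33,.017),"o3_%d"%z,z0=z,wide=.5);print(z,x.round(3),round(f,3))
x,f=fit_item(P,"cutter",(639,-128,.017),None,z0=48,wide=.5);print(x.round(3),f)
x,i=fit_pocket(P,"crusher",(641,-223,.017));print(x,i)
x,i=fit_pocket(P,"rod",(549,-84,-1.55),r=110);print(x,i)
P=get_image("side");marks(P,LOOSE)
E
```

```text
tcp [637.3 -32.9 149.6] [-2.2   -2.24   0.003] F [-0.6 -1.2  0.2] w 79.6
46 [ 6.37784e+02 -3.25310e+01  4.00000e-03] 0.48
48 [ 6.36806e+02 -3.24890e+01  2.00000e-03] 0.544
50 [ 6.36335e+02 -3.26790e+01  7.00000e-03] 0.58
53 [ 6.35271e+02 -3.29570e+01 -1.00000e-03] 0.859
56 [ 6.33926e+02 -3.27790e+01 -1.00000e-03] 1.173
[ 6.40479e+02 -1.29991e+02  3.70000e-02] 0.7706529498100281
[ 6.40770584e+02 -2.22574189e+02  6.52186286e-03] 0.8817957025920873
[548.55778192 -83.37441626  -1.5539432 ] 0.6944785156154557
crusher 0.93 218 402 [578.6 331.    0. ]
cutter 0.78 299 220 [ 669.1 -199.2    0. ]
cutter 0.66 342 275 [506.8 -32.4   0. ]
oximeter 0.8 281 240 [ 674.4 -106.2    0. ]
rod 0.78 308 461 [420.3 371.5   0. ]
rod_tip 0.6 347 408 [396.8 276.7   7. ]
```

Emit:
move_arm:
  motion:
    - [-5,30,14,0,0,-0.12,85]
    - [-10,60,28,0,0,-0.24,85]
    - [-15,90,42,0,0,-0.36,85]
    - [-20,120,56,0,0,-0.48,85]
    - [-25,150,69,0,0,-0.6,85]

```text
t: 22.18
ee_pos: [612.9, 118.3, 221.0]
orientation: [2.77, 1.482, 0.001]
ft_force: [0.6, 0.5, -0.0]
width: 85.0
```

Emit:
move_arm:
  motion:
    - [-5,30,0,0,0,-0.12,85]
    - [-10,60,0,0,0,-0.24,85]
    - [-15,90,0,0,0,-0.36,85]
    - [-20,120,0,0,0,-0.48,85]
    - [-25,150,0,0,0,-0.6,85]

```text
t: 22.6
ee_pos: [587.8, 268.5, 220.3]
orientation: [-3.084, -0.598, -0.0]
ft_force: [-0.1, -0.0, -0.4]
width: 84.8
```

Emit:
move_arm:
  motion:
    - [-6,30,0,0,0,-0.12,85]
    - [-13,62,0,0,0,-0.238,85]
    - [-13,62,0,0,0,-0.238,85]
    - [-13,62,0,0,0,-0.238,85]
    - [-13,62,0,0,0,-0.238,85]

```text
t: 23.02
ee_pos: [575.1, 328.7, 220.0]
orientation: [3.132, 0.241, -0.001]
ft_force: [0.7, -0.3, 0.5]
width: 85.0
```

```bash
python3 - <<'E'
from h import *
P=settled();marks(P,LOOSE)
print(fit_item(P,"crusher",(574,330,1.72),"k2"));x,f=fit_item(P,"rod",(420,366,-1.85),"r1",wide=1.3);print(x,f)
a=cv2.imread("pics/k2.png");b=cv2.imread("pics/r1.png");h=max(len(a),len(b))
cv2.imwrite("pics/kr.png",np.hstack([cv2.copyMakeBorder(q,0,h-len(q),0,0,0) for q in(a,b)]))
E
```

```text
tcp [575.6 328.1 220.3] [3.133 0.236 0.   ] F [-0.5  0.1 -0.3] w 85.2
crusher 0.76 322 204 [576.1 331.    0. ]
rod 0.65 173 145 [417.7 368.5   0. ]
rod_tip 0.57 144 225 [393.1 282.    7. ]
(array([575.78400195, 331.86208936,   1.73711175]), np.float64(0.6699442863464355))
[418.50386843 367.83684151  -1.84772009] 0.8085535764694214
```

View pics/kr.png

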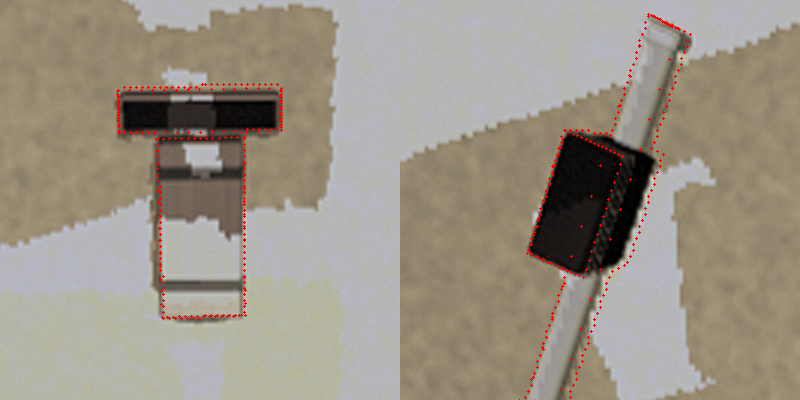

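Emit:
move_arm:
  motion:
    - [0.7,1.3,-40,0,0,0.015,70]
    - [0.7,1.3,-80,0,0,0.015,60]
    - [0.7,1.3,-120,0,0,0.015,60]
    - [0.7,1.3,-150,0,0,0.015,60]
    - [0.7,1.3,-175,0,0,0.015,60]

```text
t: 23.98
ee_pos: [574.7, 329.7, 42.3]
orientation: [3.13, 0.261, -0.004]
ft_force: [0.3, 0.2, 0.1]
width: 60.4
```

Emit:
move_arm:
  motion:
    - [0,0,-14,0,0,0,60]
    - [0,0,-28,0,0,0,60]
    - [0,0,-28,0,0,0,50]
    - [0,0,-28,0,0,0,35]
    - [0,0,-28,0,0,0,15]

```text
t: 24.4
ee_pos: [577.0, 330.9, 18.7]
orientation: [-3.13, -0.26, -0.004]
ft_force: [0.6, -0.2, 0.4]
width: 43.4
```

Emit:
move_arm:
  motion:
    - [0,0,0,0,0,0,15]
    - [0,0,0,0,0,0,15]
    - [0,0,0,0,0,0,15]
    - [0,0,0,0,0,0,15]
    - [0,0,0,0,0,0,15]

```text
t: 24.82
ee_pos: [576.6, 330.7, 18.6]
orientation: [-3.13, -0.26, -0.003]
ft_force: [-2.1, -0.5, 7.2]
width: 27.4
```

Emit:
move_arm:
  motion:
    - [0,0,20,0,0,0,15]
    - [0,0,55,0,0,0,15]
    - [0,0,90,0,0,0,15]
    - [0,0,123,0,0,0,15]
    - [0,0,123,0,0,0,15]

```text
t: 25.23
ee_pos: [579.7, 332.4, 147.8]
orientation: [-3.126, -0.26, -0.017]
ft_force: [1.4, 1.1, -0.7]
width: 27.8
```

Emit:
move_arm:
  motion:
    - [4,-36,0,0,0,-0.115,15]
    - [8,-72,0,0,0,-0.23,15]
    - [12,-108,0,0,0,-0.345,15]
    - [16,-144,0,0,0,-0.46,15]
    - [20,-180,0,0,0,-0.575,15]

```text
t: 25.65
ee_pos: [595.5, 148.8, 139.9]
orientation: [3.074, -0.646, -0.0]
ft_force: [0.8, 0.5, -1.0]
width: 27.7
```

Emit:
move_arm:
  motion:
    - [4,-36,0,0,0,-0.115,15]
    - [8,-72,0,0,0,-0.23,15]
    - [12,-108,0,0,0,-0.345,15]
    - [16,-144,0,0,0,-0.46,15]
    - [20,-180,0,0,0,-0.575,15]

```text
t: 26.07
ee_pos: [615.5, -31.4, 139.9]
orientation: [2.765, -1.492, -0.0]
ft_force: [0.2, -0.5, -1.0]
width: 27.7
```

Emit:
move_arm:
  motion:
    - [5,-39,0,0,0,-0.115,15]
    - [10,-78,0,0,0,-0.23,15]
    - [15,-117,0,0,0,-0.345,15]
    - [20,-156,0,0,0,-0.46,15]
    - [24.8,-194.7,0,0,0,-0.569,15]

```text
t: 26.48
ee_pos: [640.4, -226.3, 139.8]
orientation: [2.235, -2.208, -0.0]
ft_force: [0.1, 0.7, -0.4]
width: 27.6
```

Emit:
move_arm:
  motion:
    - [0,0,-10,0,0,0,15]
    - [0,0,-30,0,0,0,15]
    - [0,0,-46,0,0,0,15]
    - [0,0,-46,0,0,0,15]
    - [0,0,-46,0,0,0,15]

```text
t: 26.9
ee_pos: [639.7, -223.7, 92.9]
orientation: [2.241, -2.2, -0.004]
ft_force: [-0.2, -0.9, -0.8]
width: 27.3
```

```bash
python3 - <<'E'
from h import *
P=settled();P=settled();save(P,"w8",(160,60,480,300),2.4)
E
```

```text
tcp [ 641.4 -224.3   95.3] [-2.241e+00  2.201e+00 -2.000e-03] F [ 1.  -0.1 -0.4] w 28.1
tcp [ 640.8 -224.4   94.4] [-2.241  2.201 -0.   ] F [ 0.6  0.5 -0.3] w 27.8
```

View pics/w8.png

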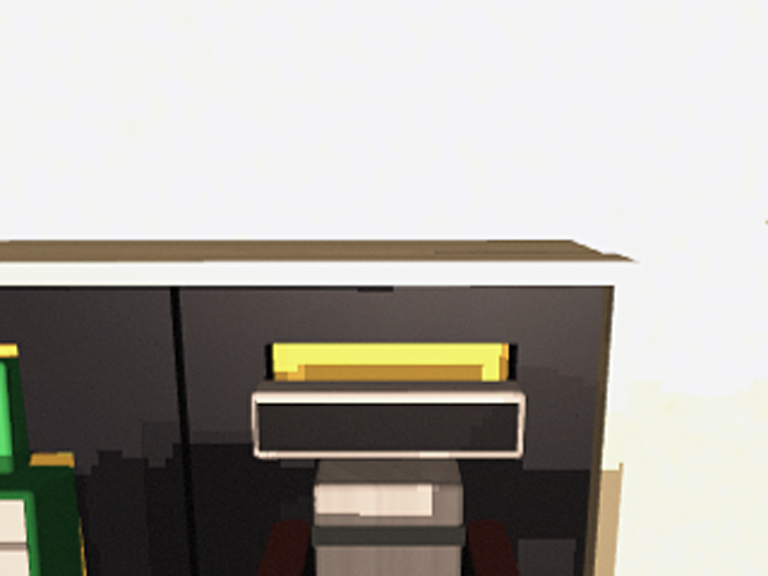

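```bash
python3 - <<'E'
from h import *
P=get_image("wrist");print(get_obs()["ee_pos"])
c=lambda u,v:(u/2.4+160,v/2.4+60)
f=lambda n,u,v,z:print(n,at_z(P,c(u,v),z).round(1))
f("handle L",252,394,93);f("handle R",525,394,93)
f("pocket L",273,350,48);f("pocket R",509,350,48);f("far edge",391,344,48);f("top far edge",391,344,62)
f("top L",266,350,62);f("top R",517,350,62)
E
```

```text
[ 640.71540254 -224.35963411   94.2861618 ]
handle L [ 677.7 -197.1   93. ]
handle R [ 678.5 -249.3   93. ]
pocket L [ 677.  -195.4   48. ]
pocket R [ 677.9 -252.2   48. ]
far edge [ 678.9 -223.8   48. ]
top far edge [ 681.7 -223.7   62. ]
top L [ 679.8 -195.7   62. ]
top R [ 680.8 -252.    62. ]
```

Emit:
move_arm:
  motion:
    - [-0.4,-0.5,-4,0,0,0,15]
    - [-0.4,-0.5,-10,0,0,0,15]
    - [-0.4,-0.5,-15,0,0,0,15]
    - [-0.4,-0.5,-18,0,0,0,15]
    - [-0.4,-0.5,-20,0,0,0,15]

```text
t: 27.97
ee_pos: [640.3, -224.8, 76.2]
orientation: [2.241, -2.201, -0.001]
ft_force: [-12.5, 3.9, 35.4]
width: 27.5
```

Emit:
move_arm:
  motion:
    - [0,0,-1,0,0,0,15]
    - [0,0,-2,0,0,0,15]
    - [0,0,-3,0,0,0,15]
    - [0,0,-4,0,0,0,15]
    - [0,0,-5,0,0,0,15]

```text
t: 28.38
ee_pos: [641.1, -224.9, 75.3]
orientation: [-2.24, 2.201, -0.002]
ft_force: [-16.1, 8.2, 46.8]
width: 27.6
```

Emit:
move_arm:
  motion:
    - [0,0,-0.7,0,0,0,15]
    - [0,0,-1.4,0,0,0,15]
    - [0,0,-2,0,0,0,15]
    - [0,0,-3,0,0,0,15]
    - [0,0,-4,0,0,0,15]

```text
t: 28.8
ee_pos: [643.3, -224.9, 72.6]
orientation: [-2.238, 2.199, -0.008]
ft_force: [-11.5, 9.2, 49.8]
width: 27.4
```

Emit:
move_arm:
  motion:
    - [0,0,4,0,0,0,15]
    - [0,0,9,0,0,0,15]
    - [0,0,20,0,0,0,15]
    - [0,0,29,0,0,0,15]
    - [0,0,29,0,0,0,15]

```text
t: 29.22
ee_pos: [640.9, -225.2, 95.6]
orientation: [-2.241, 2.201, -0.002]
ft_force: [-0.3, -0.6, -1.8]
width: 27.7
```

```bash
python3 - <<'E'
from h import *
P=settled();P=settled();save(P,"w9",(160,60,480,300),2.4)
E
```

```text
tcp [ 639.7 -224.8   93.4] [ 2.241e+00 -2.201e+00 -2.000e-03] F [-0.4  0.1 -1.5] w 27.7
tcp [ 640.2 -224.8   94. ] [ 2.241 -2.202 -0.   ] F [-1.2  0.  -1.2] w 28.0
```

View pics/w9.png

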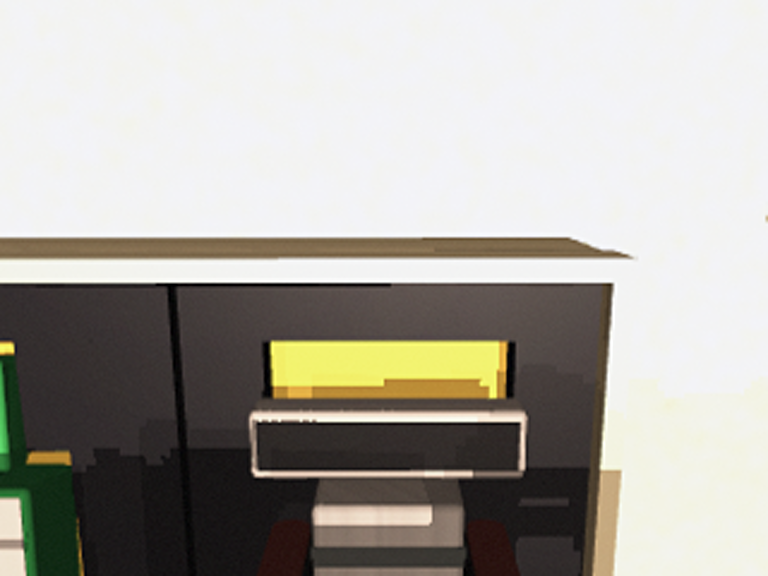

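```bash
python3 - <<'E'
from h import *
P=get_image("wrist");print(get_obs()["ee_pos"])
c=lambda u,v:(u/2.4+160,v/2.4+60)
f=lambda n,u,v,z:print(n,z,at_z(P,c(u,v),z).round(1))
for z in(88,91,94,97):
    f("handle L",250,411,z);f("handle R",527,411,z);f("handle near",388,476,z)
f("pk far top L",272,341,62);f("R",505,341,62);f("pk L floor",270,350,48);f("pk R floor",509,350,48)
print(proj(P,(679,-224,62)))
for z in(70,73,76,79,82):
    x,s=fit_item(P,"crusher",(638,-224.5,.017),"k9_%d"%z,z0=z,wide=.5);print(z,x.round(3),round(s,3))
print(fit_pocket(P,"crusher",(641,-223,.017)))
E
```

```text
[ 640.22949338 -224.86849195   94.04778036]
handle L 88 [ 672.4 -196.4   88. ]
handle R 88 [ 673.4 -251.2   88. ]
handle near 88 [ 659.2 -223.9   88. ]
handle L 91 [ 673.3 -196.9   91. ]
handle R 91 [ 674.2 -250.6   91. ]
handle near 91 [ 660.3 -223.9   91. ]
handle L 94 [ 674.1 -197.3   94. ]
handle R 94 [ 675.  -250.1   94. ]
handle near 94 [ 661.4 -223.9   94. ]
handle L 97 [ 675.  -197.8   97. ]
handle R 97 [ 675.8 -249.6   97. ]
handle near 97 [ 662.5 -223.8   97. ]
pk far top L 62 [ 681.4 -197.6   62. ]
R 62 [ 682.3 -249.6   62. ]
pk L floor 48 [ 676.5 -195.3   48. ]
pk R floor 48 [ 677.4 -252.7   48. ]
[322.47233238 207.33168303]
70 [ 6.34621e+02 -2.24167e+02  1.00000e-02] 0.768
73 [ 6.35015e+02 -2.24129e+02  1.00000e-02] 0.67
76 [ 6.37095e+02 -2.24061e+02  2.10000e-02] 0.776
79 [ 6.37341e+02 -2.24031e+02  1.40000e-02] 1.023
82 [ 6.39734e+02 -2.24136e+02  2.60000e-02] 1.328
(array([ 6.42644903e+02, -2.23147214e+02,  1.61726088e-02]), np.float64(0.23747306724228257))
```

Emit:
move_arm:
  motion:
    - [5.5,0,0,0,0,0,15]
    - [5.5,0,-5,0,0,0,15]
    - [5.5,0,-10,0,0,0,15]
    - [5.5,0,-13,0,0,0,15]
    - [5.5,0,-15,0,0,0,15]

```text
t: 30.28
ee_pos: [645.2, -224.6, 78.1]
orientation: [2.241, -2.201, -0.002]
ft_force: [-1.3, 0.2, -0.9]
width: 27.7
```

Emit:
move_arm:
  motion:
    - [0,0,-1,0,0,0,15]
    - [0,0,-2,0,0,0,15]
    - [0,0,-3,0,0,0,15]
    - [0,0,-3,0,0,0,15]
    - [0,0,-3,0,0,0,15]

```text
t: 30.7
ee_pos: [645.8, -224.9, 76.2]
orientation: [-2.241, 2.202, -0.0]
ft_force: [-0.6, 0.6, -1.2]
width: 27.7
```

Emit:
move_arm:
  motion:
    - [0,0,-1,0,0,0,15]
    - [0,0,-2,0,0,0,15]
    - [0,0,-3,0,0,0,15]
    - [0,0,-4,0,0,0,15]
    - [0,0,-4,0,0,0,15]

```text
t: 31.12
ee_pos: [645.7, -224.8, 71.9]
orientation: [2.241, -2.201, -0.001]
ft_force: [-0.3, 0.2, -1.1]
width: 27.5
```

Emit:
move_arm:
  motion:
    - [0,0,-1,0,0,0,15]
    - [0,0,-2,0,0,0,15]
    - [0,0,-3,0,0,0,15]
    - [0,0,-3,0,0,0,15]
    - [0,0,-3,0,0,0,15]

```text
t: 31.53
ee_pos: [645.8, -224.9, 69.1]
orientation: [2.241, -2.202, -0.0]
ft_force: [0.6, -0.5, -1.4]
width: 27.9
```

Emit:
move_arm:
  motion:
    - [0,0,-1,0,0,0,15]
    - [0,0,-2,0,0,0,15]
    - [0,0,-3,0,0,0,15]
    - [0,0,-4,0,0,0,15]
    - [0,0,-4.5,0,0,0,15]

```text
t: 31.95
ee_pos: [646.5, -225.0, 65.6]
orientation: [-2.241, 2.201, -0.002]
ft_force: [0.3, 0.4, 4.3]
width: 27.7
```

Emit:
move_arm:
  motion:
    - [0,0,0.5,0,0,0,35]
    - [0,0,0.5,0,0,0,50]
    - [0,0,0.5,0,0,0,55]
    - [0,0,0.5,0,0,0,55]
    - [0,0,0.5,0,0,0,55]

```text
t: 32.37
ee_pos: [645.7, -224.8, 65.0]
orientation: [2.241, -2.201, -0.0]
ft_force: [0.7, -0.3, 0.4]
width: 54.3
```

Emit:
move_arm:
  motion:
    - [0,0,15,0,0,0,55]
    - [-3,0,35,0,0,0,30]
    - [-5,0,40,0,0,0,0]
    - [-5,0,40,0,0,0,0]
    - [-5,0,40,0,0,0,0]

```text
t: 32.78
ee_pos: [641.0, -225.0, 105.8]
orientation: [-2.241, 2.201, -0.002]
ft_force: [-0.4, 0.0, -0.7]
width: 31.5
```

Emit:
move_arm:
  motion:
    - [0,0,0,0,0,0,0]
    - [0,0,-8,0,0,0,0]
    - [0,0,-14,0,0,0,0]
    - [0,0,-18,0,0,0,0]
    - [0,0,-20,0,0,0,0]

```text
t: 33.2
ee_pos: [639.9, -224.5, 83.3]
orientation: [2.24, -2.201, -0.004]
ft_force: [0.4, -0.4, -0.7]
width: 1.1
```

Emit:
move_arm:
  motion:
    - [0,0,-1,0,0,0,0]
    - [0,0,-2,0,0,0,0]
    - [0,0,-3,0,0,0,0]
    - [0,0,-4,0,0,0,0]
    - [0,0,-5,0,0,0,0]

```text
t: 33.62
ee_pos: [641.0, -225.0, 80.5]
orientation: [-2.241, 2.201, -0.001]
ft_force: [-1.8, 0.0, 4.1]
width: 0.2
```

Emit:
move_arm:
  motion:
    - [0,0,-1,0,0,0,0]
    - [0,0,-2,0,0,0,0]
    - [0,0,-3,0,0,0,0]
    - [0,0,-3.5,0,0,0,0]
    - [0,0,-3.5,0,0,0,0]

```text
t: 34.03
ee_pos: [641.1, -225.0, 78.4]
orientation: [-2.241, 2.201, -0.001]
ft_force: [-5.1, 2.2, 13.1]
width: 0.7
```

Emit:
move_arm:
  motion:
    - [0,0,-0.5,0,0,0,0]
    - [0,0,-1,0,0,0,0]
    - [0,0,-1.5,0,0,0,0]
    - [0,0,-1.5,0,0,0,0]
    - [0,0,-1.5,0,0,0,0]

```text
t: 34.45
ee_pos: [641.1, -225.0, 78.3]
orientation: [-2.241, 2.201, -0.001]
ft_force: [-8.7, 3.0, 23.1]
width: 0.3
```

Emit:
move_arm:
  motion:
    - [0,0,20,0,0,0,0]
    - [0,5,60,0,0,0.06,0]
    - [-11,35,80,0,0,0.13,20]
    - [-23,68,100,0,0,0.2,40]
    - [-35,102,115,0,0,0.27,50]

```text
t: 34.87
ee_pos: [606.0, -122.5, 191.8]
orientation: [-2.518, 1.877, -0.003]
ft_force: [1.7, 0.4, 0.4]
width: 16.9
```

Emit:
move_arm:
  motion:
    - [-13,35,5,0,0,0.075,50]
    - [-26,70,10,0,0,0.15,50]
    - [-39,105,15,0,0,0.225,50]
    - [-52,140,20,0,0,0.3,50]
    - [-65,175,25,0,0,0.375,50]

```text
t: 35.28
ee_pos: [539.9, 53.6, 215.4]
orientation: [-2.825, 1.373, -0.001]
ft_force: [0.6, 0.6, 0.2]
width: 49.1
```

Emit:
move_arm:
  motion:
    - [-13,35,0,0,0,0.075,50]
    - [-26,70,0,0,0,0.15,50]
    - [-39,105,0,0,0,0.225,50]
    - [-52,140,0,0,0,0.3,50]
    - [-65,175,0,0,0,0.375,50]

```text
t: 35.7
ee_pos: [474.9, 228.7, 215.2]
orientation: [-3.032, 0.822, -0.001]
ft_force: [1.1, 0.4, -0.1]
width: 50.0
```

Emit:
move_arm:
  motion:
    - [-13,35,0,0,0,0.075,50]
    - [-26,70,0,0,0,0.15,50]
    - [-39,105,0,0,0,0.2,50]
    - [-57,140,0,0,0,0.256,50]
    - [-57,140,0,0,0,0.256,50]

```text
t: 36.12
ee_pos: [416.3, 372.2, 215.2]
orientation: [-3.111, 0.422, 0.0]
ft_force: [0.3, 0.0, 0.2]
width: 49.9
```

```bash
python3 - <<'E'
from h import *
P=settled();marks(P,LOOSE)
x,f=fit_item(P,"rod",(418,368,-1.848),"r2");print(x,f)
Q=get_image("top");
for n,v,z in(("crusher",(641,-223,.017),48),("cutter",(639,-128,.017),48),("oximeter",(638,-33,.017),48)):
    print(n,[(z,*[np.round(q,3) for q in fit_item(Q,n,v,"t_"+n,z0=z,wide=.5)]) for z in(48,)])
save(Q,"t2",(290,165,470,310),4)
E
```

```text
tcp [419.4 365.9 215.1] [ 3.111 -0.437 -0.   ] F [ 0.6 -0.2 -0.7] w 50.0
crusher 0.31 317 204 [416.4 371.4   0. ]
rod 0.56 319 205 [418.1 369.8   0. ]
rod_tip 0.65 320 290 [392.7 278.9   7. ]
[416.89521379 368.40275291  -1.84966762] 0.5237436890602112
crusher [(48, array([ 6.42219e+02, -2.23895e+02,  4.80000e-02]), np.float64(0.509))]
cutter [(48, array([ 6.40200e+02, -1.28444e+02,  7.20000e-02]), np.float64(0.284))]
oximeter [(48, array([ 6.36849e+02, -3.22920e+01,  1.90000e-02]), np.float64(0.421))]
```

View pics/r2.png

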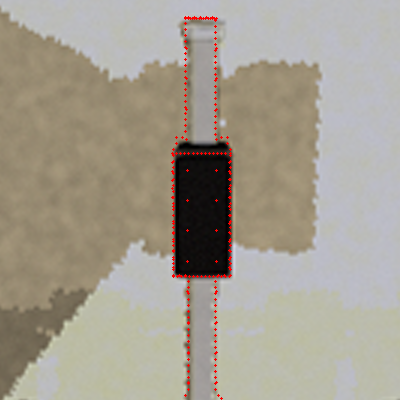

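Emit:
move_arm:
  motion:
    - [-1.7,0.3,-40,0,0,0,50]
    - [-1.7,0.3,-80,0,0,0,50]
    - [-1.7,0.3,-120,0,0,0,50]
    - [-1.7,0.3,-150,0,0,0,50]
    - [-1.7,0.3,-170,0,0,0,50]

```text
t: 37.13
ee_pos: [415.9, 366.1, 42.1]
orientation: [3.109, -0.434, -0.004]
ft_force: [-0.5, -0.5, -0.2]
width: 50.3
```

Emit:
move_arm:
  motion:
    - [0,0,-13,0,0,0,50]
    - [0,0,-25.7,0,0,0,50]
    - [0,0,-25.7,0,0,0,35]
    - [0,0,-25.7,0,0,0,20]
    - [0,0,-25.7,0,0,0,5]

```text
t: 37.55
ee_pos: [417.9, 368.1, 20.6]
orientation: [-3.11, 0.434, -0.002]
ft_force: [0.1, 0.5, 0.3]
width: 33.3
```

Emit:
move_arm:
  motion:
    - [0,0,0,0,0,0,5]
    - [0,0,0,0,0,0,5]
    - [0,0,0,0,0,0,5]
    - [0,0,0,0,0,0,5]
    - [0,0,0,0,0,0,5]

```text
t: 37.97
ee_pos: [417.7, 368.0, 20.5]
orientation: [-3.11, 0.433, -0.002]
ft_force: [-0.9, -1.1, 7.2]
width: 18.1
```

Emit:
move_arm:
  motion:
    - [0,0,20,0,0,0,5]
    - [0,0,50,0,0,0,5]
    - [0,0,80,0,0,0,5]
    - [0,0,105,0,0,0,5]
    - [0,0,121,0,0,0,5]

```text
t: 38.38
ee_pos: [417.8, 368.0, 143.3]
orientation: [-3.109, 0.433, -0.003]
ft_force: [0.6, 0.1, -0.0]
width: 18.1
```

Emit:
move_arm:
  motion:
    - [7,-34,0,0,0,0.03,5]
    - [14,-68,0,0,0,0.06,5]
    - [22,-102,0,0,0,0.09,5]
    - [29,-136,0,0,0,0.12,5]
    - [36,-168,0,0,0,0.15,5]

```text
t: 38.8
ee_pos: [452.9, 197.8, 140.8]
orientation: [-3.135, 0.196, -0.0]
ft_force: [0.0, 0.2, -0.7]
width: 18.1
```

Emit:
move_arm:
  motion:
    - [7,-34,0,0,0,0.03,5]
    - [14,-68,0,0,0,0.06,5]
    - [22,-102,0,0,0,0.09,5]
    - [29,-136,0,0,0,0.12,5]
    - [37.6,-170,0,0,0,0.145,5]

```text
t: 39.22
ee_pos: [490.4, 27.8, 140.7]
orientation: [-3.141, -0.031, -0.0]
ft_force: [0.3, -0.4, -1.6]
width: 17.7
```

```bash
cat >> h.py <<'E'
PARTS["organizer"]=[(-20,20,-65,65,29)]
E
python3 - <<'E'
from h import *
P=settled();P=settled();save(P,"w10");marks(P,FIX[1:3]+FIX[-2:]);marks(P,[("rod",121),("rod_tip",128)])
print("org",fit_item(P,"organizer",(490,-143,.016),None,z0=44))
for z in(118,121,124):print("rod",fit_item(P,"rod",(490,30,-1.555),None,z0=z,wide=.6))
Q=get_image("side");marks(Q,FIX[1:3]+FIX[-2:]);marks(Q,[("rod_tip",128)])
E
```

```text
tcp [490.3  30.  140.5] [-3.141 -0.028  0.   ] F [-0.6 -0.4 -1.4] w 17.8
tcp [490.6  30.2 140.5] [-3.141 -0.03   0.   ] F [-0.3 -0.5 -0.9] w 18.0
lane_mouth 0.59 313 253 [484.5  21.1  44. ]
hood_mouth 0.71 492 427 [ 620.  -100.1   82. ]
organizer 0.67 316 433 [ 489.  -145.2   44. ]
rod 0.95 321 281 [490.3  32.  121. ]
rod_tip 0.83 324 427 [493.8 -57.3 128. ]
org (array([ 4.90939894e+02, -1.29759019e+02,  1.07236917e-02]), np.float64(2.3175413608551025))
rod (array([490.67318523,  30.04056652,  -1.56160367]), np.float64(1.4484691619873047))
rod (array([491.2223677 ,  31.89193458,  -1.5441526 ]), np.float64(1.652078628540039))
rod (array([491.20700494,  34.91863869,  -1.54587016]), np.float64(1.7319284677505493))
lane_mouth 0.9 342 274 [491.4  20.8  44. ]
hood_mouth 0.96 374 206 [ 488.7 -186.8   82. ]
organizer 0.92 366 231 [ 489.5 -141.6   44. ]
organizer_end 0.76 359 245 [484.5 -66.4  56. ]
organizer_end 0.36 325 245 [548.5 -43.1  56. ]
rod_tip 0.92 356 215 [491.9 -57.8 128. ]
```

View pics/w10.png

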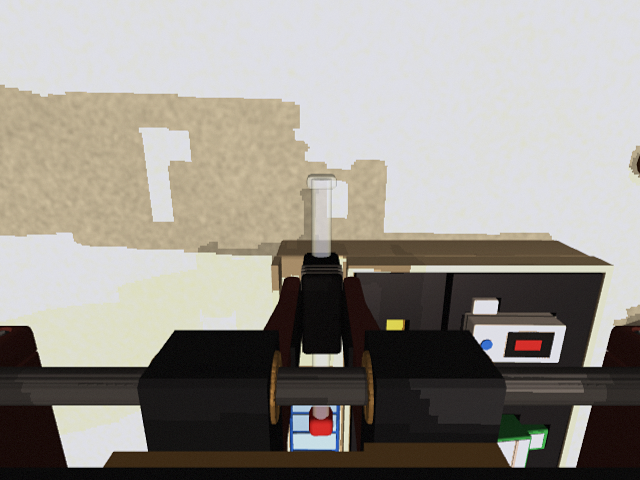

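Emit:
move_arm:
  motion:
    - [0,20,0,0,0,0,5]
    - [0,20,-25,0,0,0,5]
    - [0,20,-50,0,0,0,5]
    - [0,20,-65,0,0,0,5]
    - [0,20,-72.5,0,0,0,5]

```text
t: 40.83
ee_pos: [489.5, 49.4, 66.2]
orientation: [3.141, 0.028, -0.004]
ft_force: [-0.4, -0.5, -0.6]
width: 17.7
```

Emit:
move_arm:
  motion:
    - [0,0,0,0,0,0,5]
    - [0,-3,0,0,0,0,5]
    - [0,-7,0,0,0,0,5]
    - [0,-11,0,0,0,0,5]
    - [0,-15,0,0,0,0,5]

```text
t: 41.25
ee_pos: [491.3, 33.9, 68.9]
orientation: [-3.141, -0.028, -0.003]
ft_force: [0.2, 0.1, -1.1]
width: 17.9
```

```bash
python3 - <<'E'
from h import *
P=settled();Q=get_image("side");marks(Q,FIX[1:3]+FIX[-2:]);marks(Q,[("rod_tip",56),("rod",49)]);save(Q,"s3",(250,160,450,310),4)
E
```

```text
tcp [490.8  34.4  68.2] [-3.141 -0.028 -0.   ] F [ 0.1 -0.3 -0.7] w 18.1
lane_mouth 0.88 342 274 [489.6  21.4  44. ]
hood_mouth 0.84 376 205 [ 485.4 -194.4   82. ]
organizer 0.69 366 232 [ 490.9 -140.2   44. ]
organizer_end 0.72 361 246 [480.1 -67.   56. ]
rod_tip 0.76 350 244 [501.1 -63.4  56. ]
```

View pics/s3.png

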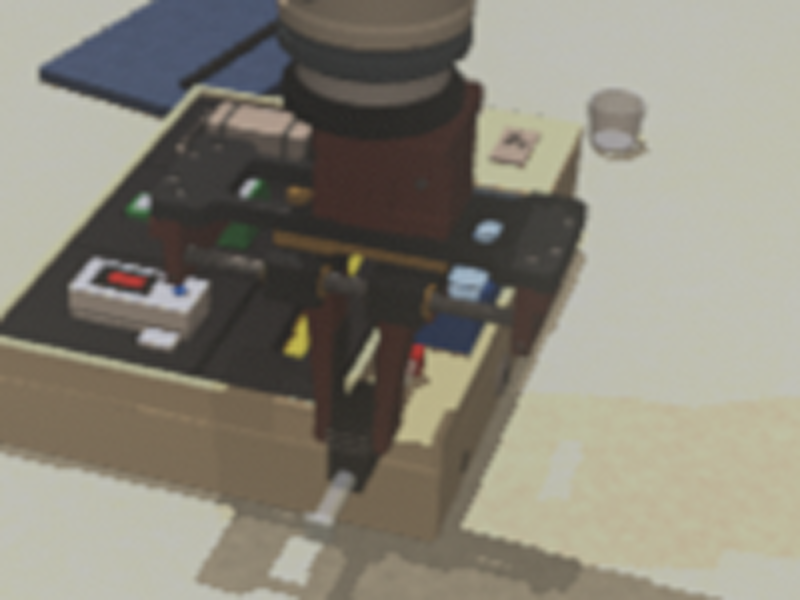

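Emit:
move_arm:
  motion:
    - [0,-4,0,0,0,0,5]
    - [0,-8,0,0,0,0,5]
    - [0,-12,0,0,0,0,5]
    - [0,-16,0,0,0,0,5]
    - [0,-20,0,0,0,0,5]

```text
t: 42.32
ee_pos: [490.7, 13.9, 68.0]
orientation: [3.141, 0.028, 0.0]
ft_force: [-0.2, 0.0, -1.5]
width: 17.6
```

Emit:
move_arm:
  motion:
    - [-0.3,-4,0,0,0,0,5]
    - [-0.3,-8,0,0,0,0,5]
    - [-0.3,-12,0,0,0,0,5]
    - [-0.3,-16,0,0,0,0,5]
    - [-0.3,-20,0,0,0,0,5]

```text
t: 42.73
ee_pos: [490.4, -6.0, 68.0]
orientation: [-3.141, -0.028, -0.0]
ft_force: [0.2, 0.9, -0.3]
width: 17.9
```

Emit:
move_arm:
  motion:
    - [-0.3,-4,0,0,0,0,5]
    - [-0.3,-8,0,0,0,0,5]
    - [-0.3,-12,0,0,0,0,5]
    - [-0.3,-16,0,0,0,0,5]
    - [-0.3,-20,0,0,0,0,5]

```text
t: 43.15
ee_pos: [490.1, -26.0, 68.0]
orientation: [-3.141, -0.028, -0.0]
ft_force: [0.2, 1.0, -0.7]
width: 18.1
```

```bash
python3 - <<'E'
from h import *
P=settled();Q=get_image("side");marks(Q,FIX[1:3]+FIX[-2:]);marks(Q,[("rod_tip",56),("rod",49)])
Q=get_image("top");marks(Q,FIX[1:3]+FIX[-2:]);marks(Q,[("rod_tip",56),("rod",49)])
E
```

```text
tcp [490.1 -25.5  68. ] [-3.141 -0.028  0.   ] F [-0.   0.4 -0.8] w 17.6
lane_mouth 0.65 344 278 [483.   31.4  44. ]
hood_mouth 0.76 375 209 [ 483.9 -176.4   82. ]
organizer 0.51 372 222 [ 489.2 -182.    44. ]
organizer_end 0.57 364 236 [ 483.8 -102.7   56. ]
organizer_end 0.51 279 245 [633.4  -8.   56. ]
rod_tip 0.78 362 232 [ 493.9 -117.9   56. ]
rod_tip 0.61 326 247 [543.  -35.2  56. ]
rod 0.87 351 261 [485.4 -17.8  49. ]
hood_mouth 0.59 414 281 [ 488.6 -192.2   82. ]
organizer 0.84 406 281 [ 491.3 -184.1   44. ]
rod 0.69 422 206 [ 643.5 -221.9   49. ]
```

Emit:
move_arm:
  motion:
    - [0,-3,0,0,0,0,5]
    - [-0.2,-6,0,0,0,0,5]
    - [-0.3,-9,0,0,0,0,5]
    - [-0.3,-12,0,0,0,0,5]
    - [-0.3,-15,0,0,0,0,5]

```text
t: 44.57
ee_pos: [489.8, -41.0, 68.0]
orientation: [-3.141, -0.028, 0.0]
ft_force: [-0.7, 0.9, -0.3]
width: 17.7
```

Emit:
move_arm:
  motion:
    - [0,-1,0,0,0,0,5]
    - [0,-2,0,0,0,0,5]
    - [0,-3,0,0,0,0,5]
    - [0,-4,0,0,0,0,5]
    - [0,-5,0,0,0,0,5]

```text
t: 44.98
ee_pos: [489.8, -45.6, 68.0]
orientation: [-3.141, -0.028, 0.0]
ft_force: [0.2, 0.4, -0.6]
width: 17.8
```

Emit:
move_arm:
  motion:
    - [0,-0.6,0,0,0,0,5]
    - [0,-1.2,0,0,0,0,5]
    - [0,-1.8,0,0,0,0,5]
    - [0,-2.4,0,0,0,0,5]
    - [0,-3,0,0,0,0,5]

```text
t: 45.4
ee_pos: [489.8, -48.6, 68.0]
orientation: [-3.141, -0.028, -0.0]
ft_force: [-0.6, -0.1, -0.5]
width: 17.7
```

Emit:
move_arm:
  motion:
    - [0,-0.7,0,0,0,0,5]
    - [0,-1.4,0,0,0,0,5]
    - [0,-2.1,0,0,0,0,5]
    - [0,-2.8,0,0,0,0,5]
    - [0,-3.5,0,0,0,0,5]

```text
t: 45.82
ee_pos: [489.7, -50.2, 68.1]
orientation: [-3.139, -0.026, 0.0]
ft_force: [0.2, 20.1, 4.8]
width: 17.8
```

Emit:
move_arm:
  motion:
    - [0,-0.7,0,0,0,0,5]
    - [0,-1.4,0,0,0,0,5]
    - [0,-2.1,0,0,0,0,5]
    - [0,-2.8,0,0,0,0,5]
    - [0,-3.5,0,0,0,0,5]

```text
t: 46.23
ee_pos: [489.4, -50.7, 68.4]
orientation: [-3.134, -0.023, 0.002]
ft_force: [0.8, 41.5, 10.3]
width: 17.7
```

Emit:
move_arm:
  motion:
    - [0,2,0,0,0,0,5]
    - [0,5,0,0,0,0,5]
    - [0,10,0,0,0,0,5]
    - [0,20,0,0,0,0,5]
    - [0,30,0,0,0,0,5]

```text
t: 46.65
ee_pos: [489.8, -25.2, 67.9]
orientation: [3.141, 0.027, 0.0]
ft_force: [-0.3, 0.1, -0.9]
width: 17.6
```

Emit:
move_arm:
  motion:
    - [0,0,15,0,0,0,5]
    - [0,0,40,0,0,0,5]
    - [0,0,72.5,0,0,0,5]
    - [0,0,72.5,0,0,0,5]
    - [0,0,72.5,0,0,0,5]

```text
t: 47.07
ee_pos: [491.1, -25.2, 142.0]
orientation: [3.141, 0.029, 0.006]
ft_force: [-0.1, -0.2, -0.9]
width: 18.0
```

```bash
python3 - <<'E'
from h import *
P=settled();P=settled();save(P,"w11");marks(P,[("rod",121),("rod_tip",128)])
o=get_obs()["ee_pos"]
g=cv2.cvtColor(P["color"],cv2.COLOR_RGB2HSV);r=((g[...,0]<8)|(g[...,0]>172))&(g[...,1]>150)&(g[...,2]>80)
n,lab,st,ce=cv2.connectedComponentsWithStats(r.astype(np.uint8));print([ (s.tolist(),c.round(1).tolist()) for s,c in zip(st,ce) if 30<s[4]<3000])
d=(g[...,2]<60)&(g[...,1]<200);col=P["color"][:,321].astype(int);print([(v,col[v].tolist()) for v in range(165,300,3)])
for n in("side","top"):
    Q=get_image(n);marks(Q,FIX[1:3]+FIX[-2:])
E
```

```text
tcp [489.  -25.5 139.4] [-3.141 -0.028  0.004] F [-0.   0.2 -0.1] w 17.9
tcp [489.7 -25.6 140.2] [-3.141e+00 -2.800e-02  1.000e-03] F [-0.1  0.5 -1.2] w 17.9
rod 0.73 321 283 [489.6 -25.  121. ]
rod_tip 0.59 322 428 [ 491.9 -113.6  128. ]
[([531, 264, 30, 13, 349], [544.9, 270.3]), ([310, 415, 23, 20, 371], [321.1, 425.9])]
[(165, [205, 190, 158]), (168, [208, 193, 163]), (171, [206, 190, 159]), (174, [111, 102, 87]), (177, [165, 160, 142]), (180, [197, 194, 197]), (183, [234, 231, 233]), (186, [231, 229, 229]), (189, [213, 203, 196]), (192, [234, 228, 217]), (195, [234, 227, 217]), (198, [234, 227, 218]), (201, [234, 226, 216]), (204, [234, 228, 218]), (207, [233, 226, 215]), (210, [234, 227, 216]), (213, [233, 227, 216]), (216, [233, 227, 216]), (219, [233, 227, 217]), (222, [233, 227, 216]), (225, [233, 226, 215]), (228, [233, 227, 216]), (231, [233, 227, 216]), (234, [233, 227, 216]), (237, [234, 227, 217]), (240, [222, 212, 206]), (243, [222, 212, 205]), (246, [224, 215, 207]), (249, [224, 215, 207]), (252, [190, 186, 183]), (255, [151, 151, 159]), (258, [0, 1, 1]), (261, [8, 8, 9]), (264, [23, 21, 20]), (267, [12, 10, 11]), (270, [10, 9, 9]), (273, [42, 36, 32]), (276, [17, 17, 15]), (279, [21, 18, 18]), (282, [20, 18, 16]), (285, [18, 18, 15]), (288, [22, 21, 20]), (291, [19, 16, 16]), (294, [17, 15, 15]), (297, [17, 14, 15])]
lane_mouth 0.78 343 276 [486.5  26.2  44. ]
hood_mouth 0.7 374 208 [ 487.1 -180.8   82. ]
hood_mouth 0.68 316 202 [ 612.6 -159.8   82. ]
organizer 0.82 375 217 [ 489.6 -207.6   44. ]
organizer_end 0.94 366 229 [ 488.4 -129.9   56. ]
hood_mouth 0.71 412 285 [ 481.8 -187.1   82. ]
hood_mouth 0.6 421 210 [ 627.9 -212.6   82. ]
organizer 0.78 418 283 [ 487.8 -208.5   44. ]
organizer_end 0.93 387 285 [ 483.3 -143.4   56. ]
```

```bash
python3 - <<'E'
from h import *
for n in("w10","w11"):
    im=cv2.imread("pics/%s.png"%n);g=cv2.cvtColor(im,cv2.COLOR_BGR2HSV);r=((g[...,0]<8)|(g[...,0]>172))&(g[...,1]>150)&(g[...,2]>80)
    k,lab,st,ce=cv2.connectedComponentsWithStats(r.astype(np.uint8));print(n,[(s.tolist(),c.round(1).tolist()) for s,c in zip(st,ce) if 200<s[4]<3000 and s[1]>380])
    c=im[:,321].astype(int).sum(1);d=np.diff(c)
    print([(v,int(d[v])) for v in range(160,380) if abs(d[v])>60 ])
    for v in(185,190,280,300,345): 
        c=im[v].astype(int).sum(1);d=np.diff(c);print(v,[(u,int(d[u])) for u in range(285,360) if abs(d[u])>50])
P=get_image("wrist");o=get_obs()["ee_pos"];print(o)
for v in(174,256): print(at_z(P,(321.4,v),133),at_z(P,(321.4,v),157))
Q=get_image("wrist");print(fit_pocket(P,"rod",(549,-84,-1.555),r=110))
E
```

```text
w10 [([309, 418, 24, 18, 359], [320.2, 426.5])]
[(161, -119), (172, -61), (173, -137), (175, 71), (176, 98), (179, 106), (180, 121), (239, -61), (252, -69), (256, -146), (257, -228), (264, 69), (266, -110), (267, 113), (269, -106), (273, -81), (352, 165), (353, 334), (354, 178), (365, -164), (366, -382)]
185 [(307, 133), (310, -81), (311, 52), (331, 93), (335, -93), (336, 126), (347, -163)]
190 [(301, -78), (311, 113), (312, 68), (326, 56), (331, 109), (347, -163)]
280 [(298, 53), (299, 166), (300, -192), (301, -68), (341, 71), (342, 97), (343, -145), (359, 78)]
300 []
345 [(299, 157), (300, 349), (301, -282), (302, -223), (339, 65), (340, 240), (341, 208), (342, -519)]
w11 [([310, 415, 23, 20, 371], [321.1, 425.9])]
[(162, -134), (173, -200), (175, 103), (176, 110), (179, 112), (180, 104), (251, -75), (252, -121), (256, -175), (257, -249), (266, -79), (267, 115), (269, -143), (270, 83), (273, -86), (352, 180), (353, 379), (354, 151), (365, -75), (366, -507), (367, -88)]
185 [(303, -117), (306, 161), (310, -66), (311, 75), (331, 74), (334, -78), (350, -383), (352, 180)]
190 [(300, -120), (311, 104), (329, -61), (330, -75), (331, 81), (347, -108), (349, -83), (350, -225), (351, 69), (352, 287), (353, 77)]
280 [(298, 117), (299, 339), (300, -421), (301, -75), (341, 130), (342, 207), (343, -339), (359, 99)]
300 []
345 [(299, 177), (300, 400), (301, -317), (302, -257), (340, 251), (341, 277), (342, -587)]
[489.81466678 -25.56223404 140.49249586]
[489.039969    34.27562828 133.        ] [488.98001969  37.08913794 157.        ]
[489.70953894  -5.46936822 133.        ] [489.55410654   3.01192139 157.        ]
(array([547.48092036, -75.01699176,  -1.60008353]), np.float64(0.45789854222847537))
```

Emit:
move_arm:
  motion:
    - [10,-20,-10,0,0,0,5]
    - [20,-40,-20,0,0,0,5]
    - [31,-59,-30,0,0,0,5]
    - [31,-59,-30,0,0,0,5]
    - [31,-59,-30,0,0,0,5]

```text
t: 48.78
ee_pos: [520.7, -85.1, 109.9]
orientation: [-3.141, -0.026, 0.002]
ft_force: [-0.4, 0.4, -0.9]
width: 18.0
```

```bash
python3 - <<'E'
from h import *
P=settled();P=settled();save(P,"w12");print(get_obs()["ee_pos"])
g=cv2.cvtColor(P["color"],cv2.COLOR_RGB2HSV);ye=(g[...,0]>15)&(g[...,0]<38)&(g[...,1]>100)&(g[...,2]>60)
for v in range(160,330,6):
    a=np.nonzero(ye[v,330:480])[0]+330
    s=P["color"][v].astype(int).sum(1);d=np.diff(s)
    if len(a)>2: print(v,a[0],a[-1],at_z(P,(a[0]-.5,v),48).round(1)[:2],at_z(P,(a[-1]+.5,v),48).round(1)[:2],at_z(P,(a[-1]+.5,v),62).round(1)[:2])
for v in(180,190,200,210,220,230): 
    s=P["color"][v].astype(int).sum(1);d=np.diff(s);print("rod",v,[(u,int(d[u])) for u in range(300,345) if abs(d[u])>40])
col=ye[:,330:480].any(1);print(np.nonzero(col)[0][[0,-1]])
E
```

```text
tcp [520.7 -83.9 110.9] [3.141e+00 3.000e-02 1.000e-03] F [-0.1  0.4  0.4] w 17.7
tcp [520.8 -84.4 110.6] [3.141 0.029 0.   ] F [-0.1  0.1 -0.2] w 17.7
[520.80044809 -84.42076567 110.59471237]
166 356 428 [540.7 -25.8] [584.8 -25.1] [580.7 -23.8]
172 356 428 [540.8 -29.4] [585.1 -28.7] [581.  -27.2]
178 356 427 [541. -33.] [584.9 -32.3] [580.8 -30.6]
184 356 427 [541.2 -36.7] [585.3 -35.9] [581.1 -34. ]
190 356 426 [541.3 -40.4] [585.  -39.6] [580.9 -37.4]
196 356 426 [541.5 -44.1] [585.4 -43.3] [581.3 -40.9]
202 355 425 [541.  -47.9] [585.1 -47.1] [581.  -44.5]
208 355 425 [541.2 -51.7] [585.5 -50.9] [581.4 -48. ]
214 355 424 [541.4 -55.5] [585.3 -54.7] [581.2 -51.6]
220 355 424 [541.5 -59.4] [585.7 -58.6] [581.5 -55.2]
226 355 423 [541.7 -63.3] [585.4 -62.5] [581.3 -58.9]
232 352 423 [540.  -67.2] [585.8 -66.5] [581.6 -62.6]
238 351 422 [539.5 -71.2] [585.5 -70.5] [581.4 -66.3]
244 351 422 [539.7 -75.3] [585.9 -74.5] [581.8 -70.1]
250 351 421 [539.8 -79.3] [585.7 -78.5] [581.5 -73.9]
256 354 421 [541.9 -83.4] [586.1 -82.6] [581.9 -77.8]
262 354 420 [542.1 -87.5] [585.8 -86.8] [581.
[... 487 characters left out ...]
6.8 -126.6] [ 586.8 -126.1] [ 582.6 -118.5]
rod 180 [(303, -115), (305, -51), (306, 209), (309, -44), (312, 43), (314, -45), (330, -71), (334, -63), (335, -249), (336, 41)]
rod 190 [(302, -118), (311, 61), (312, 108), (315, -117), (328, -41), (329, -74), (330, -206), (331, -105)]
rod 200 [(306, -115), (311, 47), (312, 115), (315, -120), (329, -79), (330, -243), (331, -70)]
rod 210 [(306, -115), (311, 47), (312, 105), (313, 50), (315, -122), (329, -83), (330, -269), (331, -41)]
rod 220 [(306, -119), (310, -59), (311, 88), (312, 68), (313, 62), (315, -125), (329, -77), (330, -275)]
rod 230 [(306, -90), (310, -67), (311, 87), (312, 79), (313, 63), (315, -167), (329, -97), (330, -281)]
[ 92 466]
```

```bash
python3 - <<'E'
from h import *
P=get_image("wrist")
g=cv2.cvtColor(P["color"],cv2.COLOR_RGB2HSV);ye=(g[...,0]>15)&(g[...,0]<38)&(g[...,1]>100)&(g[...,2]>60);ye[:,:345]=0;ye[:,400:]=0
print("tail rows",np.nonzero(ye.any(1))[0][0])
for v in list(range(160,176,2))+list(range(180,280,8)):
    a=np.nonzero(ye[v])[0]
    if len(a)>2:
        k=a[:np.argmax(np.append(np.diff(a)>2,True))+1]
        print(v,k[0],k[-1],"Ltop",at_z(P,(k[0]-.5,v),62).round(1)[:2],"Rfloor",at_z(P,(k[-1]+.5,v),48).round(1)[:2])
print("rod axis",[at_z(P,(u,210),103)[:2].round(1) for u in(312.5,330.5)],"tail edge",[at_z(P,(321,v),103)[:2].round(1) for v in(170,174,176)])
s=P["color"][:,321].astype(int).sum(1);d=np.diff(s);print([(v,int(d[v])) for v in range(150,200) if abs(d[v])>60])
s=P["color"][:,363].astype(int).sum(1);d=np.diff(s);print([(v,int(d[v])) for v in range(140,200) if abs(d[v])>60])
E
```

```text
tail rows 92
164 357 381 Ltop [539.9 -23.5] Rfloor [556.3 -24.4]
166 356 382 Ltop [539.4 -24.6] Rfloor [557.  -25.6]
168 356 382 Ltop [539.4 -25.7] Rfloor [557.1 -26.8]
170 356 382 Ltop [539.5 -26.8] Rfloor [557.1 -28. ]
172 356 381 Ltop [539.5 -27.9] Rfloor [556.6 -29.2]
174 356 381 Ltop [539.6 -29.1] Rfloor [556.7 -30.4]
180 356 381 Ltop [539.7 -32.5] Rfloor [556.9 -34. ]
188 356 381 Ltop [539.9 -37. ] Rfloor [557.2 -38.9]
196 356 380 Ltop [540.1 -41.7] Rfloor [556.9 -43.9]
204 355 380 Ltop [539.7 -46.4] Rfloor [557.3 -48.9]
212 355 380 Ltop [539.9 -51.2] Rfloor [557.6 -54. ]
220 355 379 Ltop [540.2 -56. ] Rfloor [557.3 -59.1]
228 355 380 Ltop [540.4 -60.9] Rfloor [558.2 -64.4]
236 351 382 Ltop [538.2 -65.9] Rfloor [559.9 -69.6]
244 351 381 Ltop [538.4 -70.9] Rfloor [559.6 -75. ]
252 352 379 Ltop [539.2 -76. ] Rfloor [558.6 -80.4]
260 354 378 Ltop [540.6 -81.1] Rfloor [558.3 -85.9]
268 353 378 Ltop [540.2 -86.3] Rfloor [558.7 -91.5]
276 351 380 Ltop [539.2 -91.6] Rfloor [560.3 -97.1]
rod axis [array([516.1, -41.5]), array([524.6, -41.3])] tail edge [array([519.8, -22.8]), array([519.9, -24.6]), array([519.9, -25.5])]
[(170, 122), (171, 128), (175, 98), (176, 104), (179, 120), (180, 79), (187, -65), (188, -140)]
[(163, 170), (164, 116), (193, -111)]
```

Emit:
move_arm:
  motion:
    - [14,0,0,0,0,0,5]
    - [28.3,0,0,0,0,0,5]
    - [28.3,0,-10,0,0,0,5]
    - [28.3,0,-20,0,0,0,5]
    - [28.3,0,-26,0,0,0,5]

```text
t: 49.85
ee_pos: [547.3, -84.3, 82.6]
orientation: [-3.141, -0.028, 0.005]
ft_force: [-0.7, 0.3, -0.9]
width: 17.7
```

Emit:
move_arm:
  motion:
    - [0,0,-1.5,0,0,0,5]
    - [0,0,-3,0,0,0,5]
    - [0,0,-4.5,0,0,0,5]
    - [0,0,-6,0,0,0,5]
    - [0,0,-7,0,0,0,5]

```text
t: 50.27
ee_pos: [548.5, -84.6, 77.0]
orientation: [-3.141, -0.028, 0.001]
ft_force: [0.1, 0.2, -1.2]
width: 18.0
```

Emit:
move_arm:
  motion:
    - [0,0,-1,0,0,0,5]
    - [0,0,-2,0,0,0,5]
    - [0,0,-3,0,0,0,5]
    - [0,0,-4,0,0,0,5]
    - [0,0,-5,0,0,0,5]

```text
t: 50.68
ee_pos: [549.5, -84.6, 73.0]
orientation: [3.141, 0.028, 0.001]
ft_force: [-1.0, -0.4, 8.4]
width: 17.7
```

Emit:
move_arm:
  motion:
    - [0,0,-1,0,0,0,5]
    - [0,0,-2,0,0,0,5]
    - [0,0,-3,0,0,0,5]
    - [0,0,-4,0,0,0,5]
    - [0,0,-4,0,0,0,5]

```text
t: 51.1
ee_pos: [549.4, -84.8, 68.8]
orientation: [3.141, 0.028, 0.001]
ft_force: [-0.0, -1.0, 2.5]
width: 17.7
```

Past the lips; press a little further, release, then verify with shut fingers.

Emit:
move_arm:
  motion:
    - [0,0,-1,0,0,0,5]
    - [0,0,-2,0,0,0,5]
    - [0,0,-2.5,0,0,0,5]
    - [0,0,-2.5,0,0,0,5]
    - [0,0,-2.5,0,0,0,5]

```text
t: 51.52
ee_pos: [549.6, -84.9, 68.3]
orientation: [3.141, 0.028, 0.002]
ft_force: [-7.7, -0.5, 25.5]
width: 17.6
```

Emit:
move_arm:
  motion:
    - [0,0,2,0,0,0,15]
    - [0,0,2,0,0,0,30]
    - [0,0,2,0,0,0,34]
    - [0,0,2,0,0,0,34]
    - [0,0,2,0,0,0,34]

```text
t: 51.93
ee_pos: [548.9, -84.5, 67.6]
orientation: [-3.141, -0.028, 0.001]
ft_force: [-0.3, -0.2, -0.1]
width: 33.7
```

Emit:
move_arm:
  motion:
    - [0,0,12,0,0,0,34]
    - [0,0,30,0,0,0,34]
    - [0,0,45,0,0,0,10]
    - [0,0,45,0,0,0,0]
    - [0,0,45,0,0,0,0]

```text
t: 52.35
ee_pos: [549.8, -84.7, 114.0]
orientation: [3.141, 0.028, 0.003]
ft_force: [0.2, 0.0, -1.0]
width: 17.5
```

```bash
python3 - <<'E'
from h import *
P=settled();P=settled()
for z in(46,48,50,53):print(z,fit_item(P,"rod",(549.3,-84.5,-1.555),None,z0=z,wide=.4))
for n in("side","top"):
    Q=get_image(n);marks(Q,FIX[1:3]+FIX[-2:])
E
```

```text
tcp [548.6 -84.5 112.2] [-3.141e+00 -2.800e-02  2.000e-03] F [-1.   1.3  0.6] w 0.4
tcp [549.  -84.6 112.8] [-3.141e+00 -2.800e-02  1.000e-03] F [ 0.  -0.2 -0.5] w 0.3
46 (array([549.53436846, -83.97912067,  -1.54589787]), np.float64(1.5844508409500122))
48 (array([549.59924627, -83.29663478,  -1.54533925]), np.float64(1.6171141862869263))
50 (array([549.35716815, -84.63943095,  -1.54191647]), np.float64(1.6347260475158691))
53 (array([549.44963622, -83.43429767,  -1.54453083]), np.float64(1.6642792224884033))
lane_mouth 0.69 343 274 [489.   20.2  44. ]
lane_mouth 0.45 298 221 [ 642.9 -128.4   44. ]
hood_mouth 0.8 375 209 [ 482.3 -175.6   82. ]
organizer 0.75 376 219 [ 484.3 -200.7   44. ]
organizer 0.51 313 202 [ 642.  -220.3   44. ]
organizer_end 0.7 371 228 [ 479.6 -140.3   56. ]
lane_mouth 0.78 305 288 [480.3  17.7  44. ]
lane_mouth 0.42 515 293 [ 464.6 -401.9   44. ]
organizer 0.51 518 293 [ 464.9 -408.    44. ]
```

Emit:
move_arm:
  motion:
    - [0,0,-10,0,0,0,0]
    - [0,0,-18,0,0,0,0]
    - [0,0,-23,0,0,0,0]
    - [0,0,-26,0,0,0,0]
    - [0,0,-27,0,0,0,0]

```text
t: 53.87
ee_pos: [548.5, -84.4, 84.9]
orientation: [-3.141, -0.028, 0.003]
ft_force: [-0.7, 1.6, 2.9]
width: 0.8
```

Emit:
move_arm:
  motion:
    - [0,0,-1,0,0,0,0]
    - [0,0,-2,0,0,0,0]
    - [0,0,-3,0,0,0,0]
    - [0,0,-4,0,0,0,0]
    - [0,0,-4,0,0,0,0]

```text
t: 54.28
ee_pos: [549.6, -84.4, 84.4]
orientation: [-3.141, -0.028, -0.002]
ft_force: [-7.0, 2.6, 23.0]
width: 0.1
```

Emit:
move_arm:
  motion:
    - [0,0,28,0,0,0,0]
    - [28,-15,28,0,0,0,0]
    - [56,-29,28,0,0,0,0]
    - [84,-44,28,0,0,0,0]
    - [84,-44,10,0,0,0,0]

```text
t: 54.7
ee_pos: [641.4, -131.8, 96.4]
orientation: [3.138, 0.027, 0.02]
ft_force: [0.1, -0.9, 0.1]
width: 0.4
```

Emit:
move_arm:
  motion:
    - [0,0,-6,0,0,0,0]
    - [0,0,-10,0,0,0,0]
    - [0,0,-12,0,0,0,0]
    - [0,0,-14,0,0,0,0]
    - [0,0,-15.5,0,0,0,0]

```text
t: 55.12
ee_pos: [635.4, -129.5, 83.6]
orientation: [3.139, 0.029, 0.009]
ft_force: [-14.3, 0.5, 60.2]
width: 0.4
```

Emit:
move_arm:
  motion:
    - [0,0,15,0,0,0,0]
    - [0,0,33,0,0,0,0]
    - [0,35,33,0,0,0,0]
    - [0,70,33,0,0,0,0]
    - [0,95,33,0,0,0,0]

```text
t: 55.53
ee_pos: [631.7, -31.5, 109.8]
orientation: [-3.141, -0.028, 0.001]
ft_force: [0.2, -1.0, -0.4]
width: 0.5
```

Emit:
move_arm:
  motion:
    - [0,0,-18,0,0,0,0]
    - [0,0,-27,0,0,0,0]
    - [0,0,-30,0,0,0,0]
    - [0,0,-32,0,0,0,0]
    - [0,0,-33,0,0,0,0]

```text
t: 55.95
ee_pos: [631.2, -32.8, 78.2]
orientation: [-3.139, -0.026, 0.007]
ft_force: [-14.3, 8.7, 31.4]
width: 0.5
```

Emit:
move_arm:
  motion:
    - [0,0,30,0,0,0,40]
    - [0,0,60,0,0,0,80]
    - [2,-25,85,0,0,0,80]
    - [4,-55,105,0,0,0,80]
    - [6,-85,124,0,0,0,80]

```text
t: 56.37
ee_pos: [638.6, -119.9, 202.1]
orientation: [3.141, 0.029, 0.0]
ft_force: [1.5, -0.2, 1.0]
width: 30.3
```

```bash
python3 - <<'E'
from h import *
P=settled();P=settled();save(P,"w13")
for n,v in(("cutter",(639,-128,.017)),("oximeter",(638,-33,.017)),("crusher",(641,-224,.017))):
    for z in(45,48,51,54,57):
        x,s=fit_item(P,n,v,"z_%s_%d"%(n,z),z0=z,wide=.5);print(n,z,x.round(3),round(s,3))
g=cv2.cvtColor(P["color"],cv2.COLOR_RGB2HSV);gr=((g[...,0]>40)&(g[...,0]<85)&(g[...,1]>80)).astype(np.uint8)
k,lab,st,ce=cv2.connectedComponentsWithStats(gr);print([s.tolist() for s in st[1:] if s[4]>40])
b=max(st[1:],key=lambda s:s[4])
for v in range(b[1]-2,b[1]+b[3]+3,3):
    a=np.nonzero(gr[v])[0];print(v,(a[0],a[-1],len(a)) if len(a) else None)
E
```

```text
Traceback (most recent call last):
  File "h.py", line 81, in settled
    for _ in range(6): P=get_image(name)
                         ~~~~~~~~~^^^^^^
ValueError: 200 camera calls are used up
```

Emit:
move_arm:
  motion:
    - [-6,-10,-35,0,0,0,0]
    - [-6,-10,-70,0,0,0,0]
    - [-6,-10,-100,0,0,0,0]
    - [-6,-10,-108,0,0,0,0]
    - [-6,-10,-112,0,0,0,0]

```text
t: 56.98
ee_pos: [628.5, -127.1, 86.3]
orientation: [-3.139, -0.029, 0.018]
ft_force: [-12.0, 0.6, 20.6]
width: 20.0
```

Emit:
move_arm:
  motion:
    - [0,0,0,0,0,0,0]
    - [0,0,0,0,0,0,0]
    - [0,0,-2,0,0,0,0]
    - [0,0,-3,0,0,0,0]
    - [0,0,-4,0,0,0,0]

```text
t: 57.4
ee_pos: [633.4, -128.4, 84.8]
orientation: [3.141, 0.029, 0.001]
ft_force: [-1.5, 1.2, 9.4]
width: 0.5
```

Emit:
move_arm:
  motion:
    - [0,0,-0.5,0,0,0,0]
    - [0,0,-1,0,0,0,0]
    - [0,0,-1.5,0,0,0,0]
    - [0,0,-2,0,0,0,0]
    - [0,0,-2,0,0,0,0]

```text
t: 57.82
ee_pos: [633.5, -128.6, 83.4]
orientation: [3.141, 0.028, 0.002]
ft_force: [-1.6, -0.6, 2.9]
width: 0.7
```

Emit:
move_arm:
  motion:
    - [0,0,-0.5,0,0,0,0]
    - [0,0,-1,0,0,0,0]
    - [0,0,-1.5,0,0,0,0]
    - [0,0,-2,0,0,0,0]
    - [0,0,-2,0,0,0,0]

```text
t: 58.23
ee_pos: [632.9, -128.5, 80.2]
orientation: [-3.141, -0.028, 0.001]
ft_force: [-1.8, -0.2, 4.0]
width: 0.4
```

Emit:
move_arm:
  motion:
    - [0,0,-0.5,0,0,0,0]
    - [0,0,-1,0,0,0,0]
    - [0,0,-1.5,0,0,0,0]
    - [0,0,-1.5,0,0,0,0]
    - [0,0,-1.5,0,0,0,0]

```text
t: 58.65
ee_pos: [632.9, -128.5, 78.7]
orientation: [-3.141, -0.028, 0.001]
ft_force: [-0.7, -0.9, 2.5]
width: 0.2
```

Emit:
move_arm:
  motion:
    - [0,0,-0.5,0,0,0,0]
    - [0,0,-1,0,0,0,0]
    - [0,0,-1.5,0,0,0,0]
    - [0,0,-2,0,0,0,0]
    - [0,0,-2,0,0,0,0]

```text
t: 59.07
ee_pos: [633.0, -128.5, 78.3]
orientation: [-3.141, -0.028, 0.0]
ft_force: [-7.0, 1.0, 14.2]
width: 0.3
```

Emit:
move_arm:
  motion:
    - [0,0,-0.5,0,0,0,0]
    - [0,0,-1,0,0,0,0]
    - [0,0,-1.5,0,0,0,0]
    - [0,0,-1.5,0,0,0,0]
    - [0,0,-1.5,0,0,0,0]

```text
t: 59.48
ee_pos: [633.0, -128.6, 78.2]
orientation: [3.141, 0.028, -0.0]
ft_force: [-11.8, 1.1, 26.3]
width: 0.4
```

Emit:
move_arm:
  motion:
    - [0,0,10,0,0,0,0]
    - [0,0,20,0,0,0,0]
    - [18,0.5,20,0,0,0,0]
    - [35,0.5,20,0,0,0,0]
    - [35,0.5,20,0,0,0,0]

```text
t: 59.9
ee_pos: [671.7, -128.3, 96.5]
orientation: [3.141, 0.029, 0.008]
ft_force: [-0.0, 0.5, -0.1]
width: 0.3
```

Emit:
move_arm:
  motion:
    - [0,0,-6,0,0,0,0]
    - [0,0,-12,0,0,0,0]
    - [0,0,-16,0,0,0,0]
    - [0,0,-20,0,0,0,0]
    - [0,0,-22,0,0,0,0]

```text
t: 60.32
ee_pos: [667.0, -128.0, 72.3]
orientation: [-3.141, -0.028, 0.003]
ft_force: [0.2, 0.7, -0.2]
width: 0.7
```

Emit:
move_arm:
  motion:
    - [0,0,-2,0,0,0,0]
    - [0,0,-4,0,0,0,0]
    - [0,0,-6,0,0,0,0]
    - [0,0,-6,0,0,0,0]
    - [0,0,-6,0,0,0,0]

```text
t: 60.73
ee_pos: [668.1, -128.1, 67.5]
orientation: [-3.141, -0.028, 0.0]
ft_force: [-0.1, -0.4, 0.6]
width: 0.5
```

Emit:
move_arm:
  motion:
    - [0,0,-1,0,0,0,0]
    - [0,0,-2,0,0,0,0]
    - [0,0,-2.5,0,0,0,0]
    - [0,0,-3,0,0,0,0]
    - [0,0,-3,0,0,0,0]

```text
t: 61.15
ee_pos: [668.1, -128.1, 64.5]
orientation: [3.141, 0.028, 0.0]
ft_force: [-0.6, 0.5, -0.9]
width: 0.4
```

Emit:
move_arm:
  motion:
    - [0,0,-0.5,0,0,0,0]
    - [0,0,-1,0,0,0,0]
    - [0,0,-1.5,0,0,0,0]
    - [0,0,-1.5,0,0,0,0]
    - [0,0,-1.5,0,0,0,0]

```text
t: 61.57
ee_pos: [668.2, -128.1, 64.3]
orientation: [3.141, 0.028, 0.0]
ft_force: [-4.7, 1.4, 10.6]
width: 0.2
```

Emit:
move_arm:
  motion:
    - [0,0,10,0,0,0,0]
    - [0,0,40,0,0,0,0]
    - [0,0,80,0,0,0,0]
    - [0,0,120,0,0,0,0]
    - [0,0,140,0,0,0,0]

```text
t: 61.98
ee_pos: [670.1, -128.5, 208.5]
orientation: [3.14, 0.028, 0.01]
ft_force: [1.1, 0.0, 0.3]
width: 0.3
```

Emit:
move_arm:
  motion:
    - [0,0,0,0,0,0,0]
    - [0,0,0,0,0,0,0]
    - [0,0,0,0,0,0,0]
    - [0,0,0,0,0,0,0]
    - [0,0,0,0,0,0,0]

```text
t: 62.4
ee_pos: [667.1, -127.9, 201.0]
orientation: [-3.141, -0.028, 0.005]
ft_force: [0.3, -0.1, 0.1]
width: -0.0
```

```bash
python3 -c "
from workcell import *
print(get_obs()['ee_pos'],get_obs()['ft_force']);print(close_job())"
```

```text
[ 667.09506911 -127.86915718  201.01137416] [ 0.27964904 -0.12441457  0.10262427]
the job is handed in; nothing more can be done
None
```

I packed the drawer and handed the job in at 62 s. The cutter, oximeter and crusher are pressed into their pockets. The organizer was tapped with the rod tip until it met the stop, and the rod was pressed into its pocket only after that.

**Last checks (pressing with shut fingers):**

| Thing | Measured top | Expected top |
|---|---|---|
| Crusher | 78.3 mm | 78 mm |
| Cutter body | 78.2 mm | 78 mm |
| Cutter nose | 64.3 mm | 64 mm |
| Oximeter | 78.2 mm | 78 mm |
| Rod grip | 84.4 mm | 84 mm |

Force on the organizer rose from nothing to 20–41 N over the last 2 mm, and pictures taken just after backing off put it about 80 mm towards the hood end in the drawer's frame (-0.080, limit -0.072). A later, noisier look gave about -73 mm from the side camera, and the top camera did not find it.

**What went wrong or disagreed:**
- **Crusher:** the first try jammed at up to 50 N because it sat too far back. I realigned it and it went in.
- **Cutter:** I thought it was home, but the touch check found it about 5 mm proud. I probably pulled it up while letting go. That check peaked at about 60 N at the finger tips, and a slower second press took it home.
- **Camera calls:** I used all 200 before the end, so there was no final picture of the seated parts. The last confirmation of the three items and the rod is by touch only. I did not re-measure the vials or the medicine cup, though the arm never worked near them.

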